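Shim the short leg of a footstool and lock the shim

ROBOT

A 6-joint arm with a two-finger parallel gripper is mounted at the origin on the work surface. World frame = base frame: x ahead of the robot, y to its left, z up, the work surface at z = 0. Lengths are in mm, angles in rad, forces in N, time in s.
With the tool pointing down it reaches from about 350 to 875 mm from the base axis. Payload 4.2 kg.
Tool frame: the origin (TCP) lies at the very end of the fingers, on their centre line; the grasp point (between the pads) lies 19 mm behind it; z points along the fingers, y is the line along which they close (so a half turn about z gives the same grasp; the last joint's range is limited). The gripper opens to 85 mm and grips with 20 to 120 N. Pads are 22 mm wide; open, the fingers measure 114 mm over their backs; the gripper's body (76 mm by 85 mm) begins 54 mm behind the grasp point. The pads swing forward as they close: fully open they stand 13 mm farther back than shut.
Start: joints at [1.521, 0.385, 0.008, 0, -1.194, -0.259], TCP at [189.915, 595.426, 231.312] pointing down, gripper open.
Joint ranges: [-3.14, 3.14], [-1.21, 2.06], [-1.07, 1.41], [-3.16, 2.05], [-2.99, -0.16], [-3.1, 3.1]. Speed limits (rad/s): [2.79, 2.79, 3.14, 3.14, 3.14, 3.14].

INTERFACE

Orientations are given as a unit quaternion [w, x, y, z].
In Python, from plant import * gives the robot as it stands. The module is installed in compiled form; this text tells all that it offers.
- The arm moves only by the tool jog_arm, never from a script. Its argument "series" is a list that holds one entry, the list of rows, each a list of 7 numbers: the shift along the tool's x, y, z in cm, then the turn, a rotation vector about the tool's x, y, z in degrees, then the finger opening in cm, from 0 to 8.54. In form: [[[x, y, z, rx, ry, rz, gripper], ...]]. A call has 1 to 8 rows; each row shifts and turns the commanded pose from where the row before left it, along the tool's axes as they then stand; what a row does not reach is not made up. A row lasts 1/8 s, in which the tool goes at most 62.5 mm and 10.7 degrees, less where a joint would pass 70% of its speed; a pose out of reach is approached as far as the arm can. A call is refused whole if a number of a shift passes 6.25 or a number of a turn 10.7, either way. A call with a gripper value outside its range is refused whole. The fingers move at their own pace and stop on an object; "force" is the grip in N (left out, the last holds). Time passes only in rows, so rows that do not move let the fingers close. It gives the time, the measured TCP pose, the force, the opening and the grip force at its end, in the units of the state.
- state(): the state, without advancing time (a new reading comes with each control period).
- read_camera(name): name is "scene" or "top"; returns the picture (480x640x3 uint8, blue, green, red); there is no depth.
- calibration(name): a dict with "fx", "fy", "cx", "cy" (pixels), "rvec" (rotation vector, rad) and "tvec" (3), from world to camera coordinates, as OpenCV has them. Camera axes: x right, y down, z forward; pixel columns grow to the right and rows downward; lengths in mm; the calibration is good to about 2 mm. A picture is of the moment at which its call begins. calibration takes no time and is no camera call.
- hand_in(): hands the job in; it is judged then, once.
The state is a dict: "time": time; "joint_pos": joint angles; "joint_velocities": joint speeds; "effort": joint torques, N m; "tcp_pos": TCP position; "tcp_rot": TCP orientation; "ft_force": force on the tool from outside, world axes, zero at the start; "ft_torque": the same for the moment, N m; "finger_gap": opening from 0.0 (shut) to 1.0 (fully open); "gripper_force": force on a finger pad.
Only numpy, scipy, OpenCV 4.12 (cv2) and the standard library are available. Lean on these libraries where they do the work, as an engineer would, in place of code of your own. Each camera call takes 0.05 s, during which the arm holds its last target. There are 200 camera calls.

TASK

Clear every offcut off the jig board into the scrap tub, then find the shim for the stool's short leg: try the wooden spacers flat on the board, nose first from the robot's side and straight between the two eyelets, gently and one at a time from the thinnest up, and leave the thickest one that goes in standing with its nose flush with the far side of the leg. Then push the keeper rod through both eyelets behind the shim's grip block and leave it there, showing beyond the far eyelet. Finish with the other spacers standing on their tray and disturb nothing else.

Things in the scene. Friction and masses are not known exactly. Their poses are not given: they have to be found in the camera images.
- jig: plywood jig board fixed to the bench, 320 mm (own x) by 170 mm (y), 10 mm thick; origin: centre of its underside; own x points away from the robot to the stool's short leg. Two upright eyelet plates stand on it at own x = -35 mm: 44 mm wide (x), tops 76 mm above the origin, at own y = 45 to 55 mm and -55 to -45 mm
- leg_spot (a point): point on the board's top straight under the axis of the stool's short leg: jig's own x = +125 mm, y = 0, z = 10 mm. The leg's diameter is 50 mm
- eye_left (a point): centre of the hole in the eyelet plate on jig's +y side (jig's x = -35, y = 50, z = 48 mm): a round hole of 22 mm diameter along jig's y, through the 10 mm plate
- eye_right (a point): the same for the plate on jig's -y side (jig's x = -35, y = -50, z = 48 mm)
- stool: footstool frame without seat, standing cornerwise, fixed, about 175 mm high, on four round legs; the short leg is the corner nearest the robot. Its flat foot hangs above the jig board by a gap that differs from start to start, 13.5 to 23 mm, to be found by trying. Origin: on the short leg's axis at its top (leg's length not known)
- tray: thin grey laminate tray board without a rim, fixed to the bench, 240 mm (x) by 280 mm (y), 6 mm thick; origin: centre of its underside
- spacer1: wooden spacer: flat plate 180 mm long (own x), 50 mm wide (y), 8 mm thick; on it an upright grip block, 20 mm (x) by 44 mm (y), centred at own x = -70 mm, its top 70 mm above the underside. Origin: centre of the plate's underside. Nose: the end at own x = +90 mm. About 90 g; starts on the tray. The thinnest of the four
- spacer2: wooden spacer: flat plate 180 mm long (own x), 50 mm wide (y), 12 mm thick; on it an upright grip block, 20 mm (x) by 44 mm (y), centred at own x = -70 mm, its top 70 mm above the underside. Origin: centre of the plate's underside. Nose: the end at own x = +90 mm. About 110 g; starts on the tray
- spacer3: wooden spacer: flat plate 180 mm long (own x), 50 mm wide (y), 16 mm thick; on it an upright grip block, 20 mm (x) by 44 mm (y), centred at own x = -70 mm, its top 70 mm above the underside. Origin: centre of the plate's underside. Nose: the end at own x = +90 mm. About 130 g; starts on the tray
- spacer4: wooden spacer: flat plate 180 mm long (own x), 50 mm wide (y), 20 mm thick; on it an upright grip block, 20 mm (x) by 44 mm (y), centred at own x = -70 mm, its top 70 mm above the underside. Origin: centre of the plate's underside. Nose: the end at own x = +90 mm. About 150 g; starts on the tray. The thickest of the four
- rod: keeper rod: round steel rod, 14 mm diameter, sticking 145 mm out of a wooden handle along own +x. Handle 55 mm (x) by 24 mm (y) by 32 mm high; origin: centre of the handle's underside. Rod axis 7 mm above the underside. About 160 g; starts lying on the bench on jig's -y side, roughly along jig's +y
- rod_tip (a point): centre of the free end of the keeper rod
- offcut1: wooden offcut block, 30 mm (own x) by 70 mm (own y) by 25 mm high; origin: centre of its underside. Starts lying on the jig board if present
- offcut2: wooden offcut block, 34 mm (own x) by 62 mm (own y) by 22 mm high; origin: centre of its underside. Starts lying on the jig board if present
- offcut3: wooden offcut block, 26 mm (own x) by 66 mm (own y) by 30 mm high; origin: centre of its underside. Starts lying on the jig board if present
- tub: grey open scrap tub, fixed, 180 mm (x) by 200 mm (y), 80 mm high, walls and floor 5 mm; origin: centre of its underside
- glue: bystander: white glue bottle, 56 mm diameter, 160 mm high, origin at its underside
- can: bystander: paint can, 100 mm diameter, 130 mm high, origin at its underside
- jar: bystander: amber jar with black cap, 76 mm diameter, 90 mm high, origin at its underside
- sander: bystander: cork sanding block 100 by 60 by 32 mm, origin at its underside
- brush: bystander: brush lying on the bench
- hammer: bystander: hammer lying on the bench
There are look-alikes about, which are no part of the job. Leave any yellow look-alike of the rod alone.

How it is judged:
By the outcome, as a careful person would: the job done as asked, in the order asked, and still so for the second after the job is handed in, with the robot touching nothing.
Of offcut1, offcut2, offcut3 only 1 to 3 are there at a start; the rules pass over those that are not, and their reading is None.
At some moment in a run one of offcut1, offcut2, offcut3, rod may be knocked a few centimetres aside while the robot is not near it.
It also fails if it takes over 210 s, if anything falls off the work surface, if the arm or the gripper's body presses on something with over 40 N, if the wrist force passes 120 N, or if a joint passes its speed limit or range.

## Working session

There is one attempt and no reset: what is moved stays moved. The work goes in short steps, Python scripts to look and compute and a tool call to move; the robot and the scene stay as the last step left them, time stands still between calls to the robot, and variables do not carry over. Pictures are saved under pics/ and viewed, at most 14 in all, crops included, and the job is handed in when it is done.

Besides the shell and the picture viewer there is one more tool, called after "Request:" as name(argument=value, ...), one argument or row to a line, values as JSON. jog_arm: Moves the arm, as the interface text tells. Its arguments: {"type":"object","properties":{"series":{"type":"array"},"force":{"type":"number"}},"required":["series"]}

```bash
mkdir -p pics; python3 - <<'E'
from plant import *
import cv2
s=state(); print(s['time'],s['tcp_pos'],s['tcp_rot'],s['finger_gap'])
for n in ("scene","top"):
    cv2.imwrite(f"pics/{n}0.png",read_camera(n)); print(n,calibration(n))
E
```

```text
0.0 [189.75656809 594.8811794  230.2243697 ] [ 1.07864809e-03  9.88087580e-01 -1.53888778e-01 -1.17060972e-04] 0.9990990486174213
scene {'fx': 512.9891165858047, 'fy': 512.9891165858047, 'cx': 319.2721638768123, 'cy': 241.13150707815433, 'rvec': array([ 2.18741147,  0.84212839, -0.38135545]), 'tvec': array([-314.04692431, -214.00113173, 1709.88746219])}
top {'fx': 612.6617331419577, 'fy': 612.6617331419577, 'cx': 330.3480281353292, 'cy': 247.0755760507485, 'rvec': array([ 2.14104565, -2.1212338 ,  0.16713068]), 'tvec': array([-115.85769666,  554.69564027, 1683.10823547])}
```

View pics/top0.png

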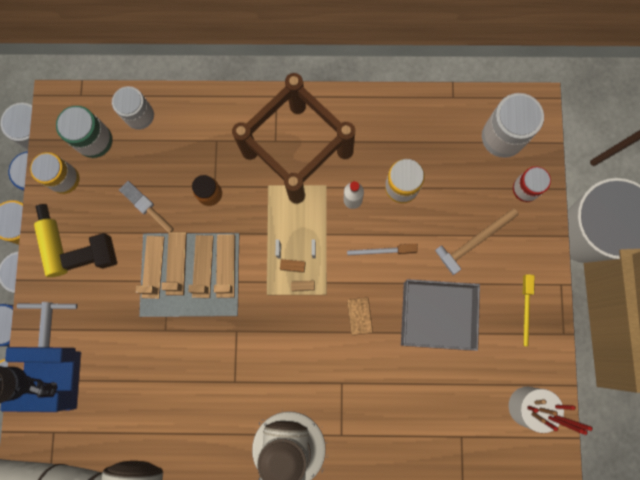

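View pics/scene0.png

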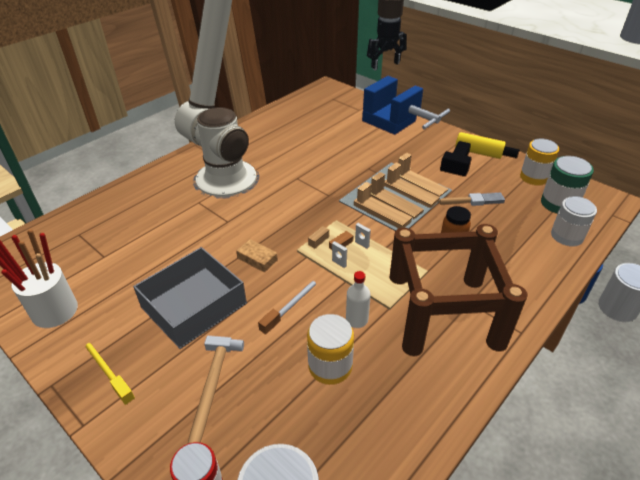

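```bash
cat > h.py <<'E'
from plant import *
import cv2, numpy as np
def cam(n):
    c=calibration(n); K=np.array([[c['fx'],0,c['cx']],[0,c['fy'],c['cy']],[0,0,1]]); return K,cv2.Rodrigues(c['rvec'])[0],np.array(c['tvec'])
def p2w(n,u,v,z):
    K,R,t=cam(n); d=R.T@np.linalg.inv(K)@[u,v,1]; o=-R.T@t; return o+d*(z-o[2])/d[2]
def w2p(n,p):
    K,R,t=cam(n); q=K@(R@np.array(p,float)+t); return q[:2]/q[2]
def crop(n,name,x0,y0,x1,y1,k):
    im=read_camera(n)[y0:y1,x0:x1]; cv2.imwrite('pics/'+name,cv2.resize(im,None,fx=k,fy=k,interpolation=cv2.INTER_CUBIC))
def tool():
    from scipy.spatial.transform import Rotation as Ro
    s=state(); w,x,y,z=s['tcp_rot']; return np.array(s['tcp_pos']),Ro.from_quat([x,y,z,w]),s
E
python3 - <<'E'
from h import *
K,R,t=cam("top"); print(-R.T@t)
im=read_camera("top")
a=cv2.resize(im[175:325,130:335],None,fx=3.9,fy=3.9,interpolation=cv2.INTER_CUBIC); cv2.imwrite('pics/a.png',a)
a=cv2.resize(im[170:330,250:430],None,fx=3.7,fy=3.7,interpolation=cv2.INTER_CUBIC); cv2.imwrite('pics/b.png',a)
E
```

```text
[ 271.40099155 -127.17040371 1750.4664469 ]
```

View pics/a.png

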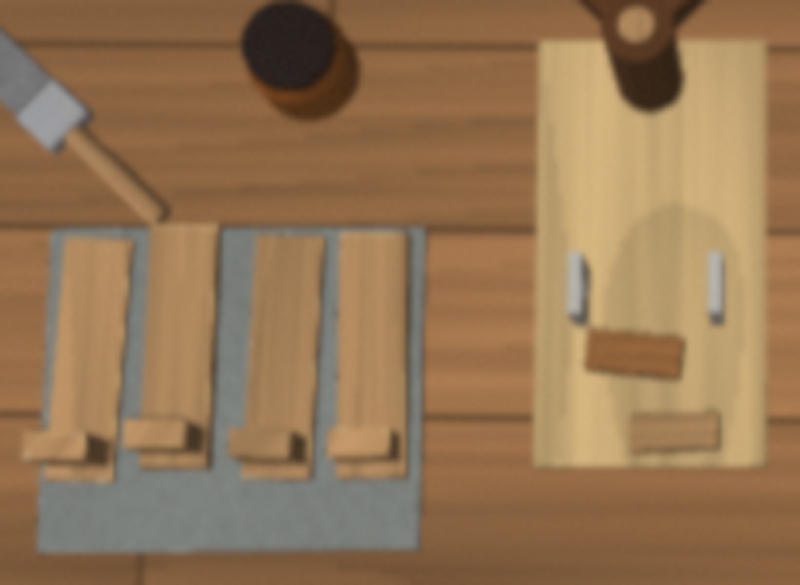

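View pics/b.png

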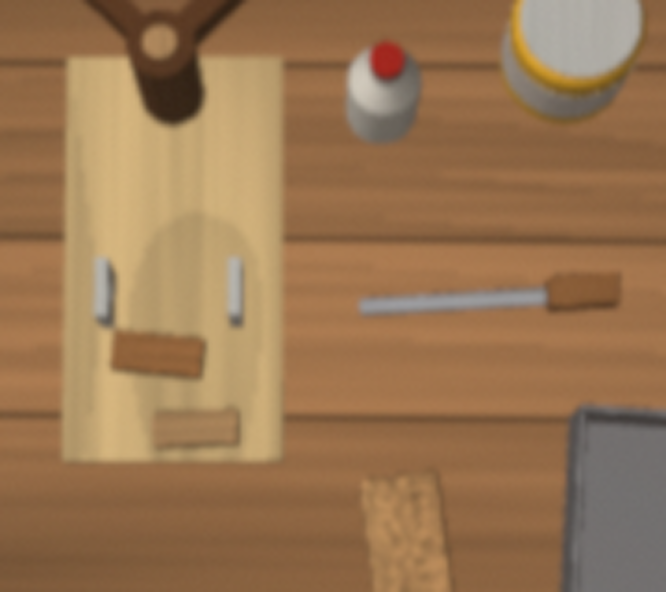

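```bash
python3 - <<'E'
from h import *
def A(x,y,z): return p2w("top",130+(x+.5)/3.9-.5,175+(y+.5)/3.9-.5,z).round(1)[:2]
def B(x,y,z): return p2w("top",250+(x+.5)/3.7-.5,170+(y+.5)/3.7-.5,z).round(1)[:2]
print("jig",[B(*p,10) for p in((67,57),(283,57),(62,461),(283,461))])
print("jigA",[A(*p,10) for p in((540,40),(766,40),(533,467),(766,467))])
print("eyeTops",[A(*p,76) for p in((567,252),(579,252),(571,318),(583,318),(709,252),(722,252),(709,318),(722,318))])
print("tray",[A(*p,6) for p in((50,228),(425,228),(38,550),(419,550))])
for n,P in dict(s1=((63,238),(132,240),(115,481)),s2=((150,222),(218,224),(209,468)),s3=((256,236),(323,236),(312,479)),s4=((339,232),(405,232),(405,478))).items(): print(n,[A(*p,20) for p in P])
for n,P in dict(b1=((23,428),(88,430),(84,461),(22,459)),b2=((125,417),(190,420),(186,450),(123,448)),b3=((234,427),(296,430),(292,460),(229,458)),b4=((331,425),(394,425),(391,459),(329,457))).items(): 
  q=np.array([A(*p,76) for p in P]); print(n,q.tolist(),q.mean(0))
print("offA",[A(*p,35) for p in((587,329),(684,338),(681,380),(584,368))])
print("offB",[A(*p,35) for p in((632,416),(719,411),(719,448),(630,454))])
print("rod",[B(*p,z) for p,z in(((361,306),7),((546,297),7),((546,275),32),((620,272),32),((620,306),32),((548,311),32))])
print("tub",[p2w("top",*p,80)[:2].round(1) for p in((404,280),(480,281),(477,350),(402,348))])
print("sander",[B(*p,32) for p in((360,480),(436,470))], "glue",B(387,60,160),"legtop",B(159,42,175),"jar",A(290,45,90))
crop("scene",'c.png',335,145,460,235,6.2)
E
```

```text
jig [array([744.5,  75.1]), array([745.8, -96.1]), array([424. ,  70.3]), array([425.6, -99.7])]
jigA [array([745.,  74.]), array([746.3, -95.9]), array([423.6,  70.6]), array([425.2, -99.5])]
eyeTops [array([571.4,  43. ]), array([571.5,  34.4]), array([523.9,  39. ]), array([523.9,  30.5]), array([572.3, -58.2]), array([572.3, -67.5]), array([524.7, -58.9]), array([524.8, -68.1])]
tray [array([598.8, 436. ]), array([601.2, 156.3]), array([360.1, 430.3]), array([362.8, 152.4])]
s1 [array([588.8, 421.4]), array([587.7, 370.2]), array([409.8, 372.8])]
s2 [array([601.3, 357.6]), array([600.2, 307.2]), array([419.9, 304.9])]
s3 [array([591.5, 278.7]), array([591.9, 229.1]), array([412.6, 229.7])]
s4 [array([595. , 217.4]), array([595.4, 168.7]), array([413.9, 162.1])]
b1 [[442.1, 423.8], [441.1, 377.7], [419.2, 379.3], [420.2, 423.1]] [430.65  400.975]
b2 [[450.5, 352.1], [448.8, 306.1], [427.6, 307.8], [428.6, 352.3]] [438.875 329.575]
b3 [[444.1, 274.7], [442.4, 230.9], [421.2, 232.8], [422.2, 277.2]] [432.475 253.9  ]
b4 [[446.2, 206.3], [446.6, 161.9], [422.6, 163.1], [423.6, 206.8]] [434.75  184.525]
offA [array([522.1,  31.2]), array([516.1, -39.3]), array([485.4, -37.7]), array([493.5,  32.7])]
offB [array([458.9,  -2.8]), array([463.1, -65.5]), array([436.4, -65.9]), array([431.5,  -1.9])]
rod [array([ 547.2, -159. ]), array([ 555.6, -303. ]), array([ 568.6, -300.6]), array([ 571.4, -357.4]), array([ 545. , -357.1]), array([ 540.6, -301.9])]
tub [array([ 460.4, -313.5]), array([ 459.5, -521.1]), array([ 273.3, -507.4]), array([ 276.6, -306.4])]
sander [array([ 409.8, -158.5]), array([ 417.9, -216.1])] glue [ 703.3 -174. ] legtop [711.3  -9.9] jar [718.1 244.3]
```

View pics/c.png

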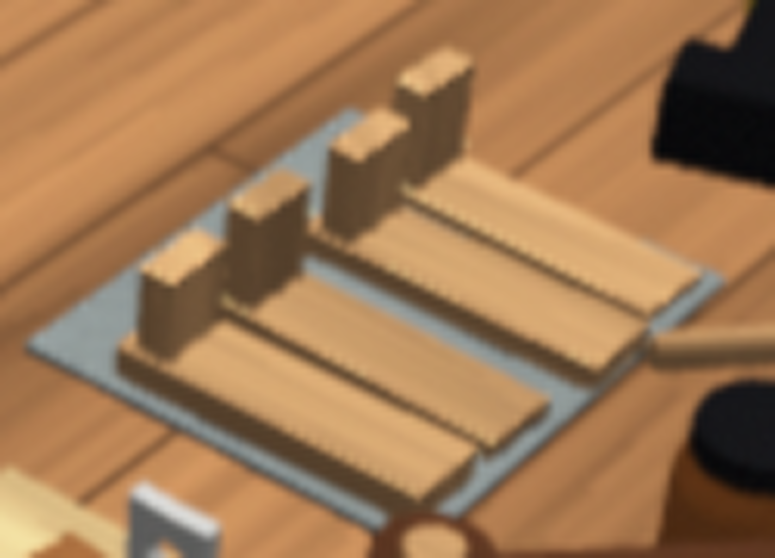

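```bash
python3 - <<'E'
from h import *
im=cv2.cvtColor(read_camera("scene"),cv2.COLOR_BGR2GRAY).astype(np.float32)
tp=cv2.cvtColor(read_camera("top"),cv2.COLOR_BGR2GRAY)
# block top centre, nose-mid y from plate left/right corners
B=dict(s1=(430.6,401,395.8),s2=(438.9,329.6,332.4),s3=(432.5,253.9,253.9),s4=(434.7,184.5,193))
for n,(x,y,yn) in B.items():
    r=(np.array([588,yn])-[x,y]); a=np.arctan2(r[1],r[0]); c,s=np.cos(a),np.sin(a)
    out=[]
    for z in range(2,34,2):
        P=[w2p("scene",(x+c*u+s*25,y+s*u-c*25,z)) for u in np.linspace(25,150,60)]
        P=np.array(P,np.float32); out.append(int(cv2.remap(im,P[:,0],P[:,1],cv2.INTER_LINEAR).mean()))
    print(n,round(np.degrees(a),1),dict(zip(range(2,34,2),out)))
E
```

```text
s1 -1.9 {2: 161, 4: 151, 6: 135, 8: 118, 10: 110, 12: 121, 14: 144, 16: 165, 18: 176, 20: 179, 22: 179, 24: 178, 26: 177, 28: 176, 30: 175, 32: 172}
s2 1.1 {2: 142, 4: 130, 6: 114, 8: 97, 10: 84, 12: 76, 14: 73, 16: 75, 18: 86, 20: 109, 22: 136, 24: 154, 26: 165, 28: 171, 30: 173, 32: 175}
s3 0.0 {2: 179, 4: 178, 6: 173, 8: 161, 10: 141, 12: 118, 14: 101, 16: 101, 18: 119, 20: 142, 22: 157, 24: 166, 26: 169, 28: 169, 30: 167, 32: 165}Traceback (most recent call last):
  File "<stdin>", line 10, in <module>
  File "h.py", line 8, in w2p
    K,R,t=cam(n); q=K@(R@np.array(p,float)+t); return q[:2]/q[2]
          ~~~^^^
  File "h.py", line 4, in cam
    c=calibration(n); K=np.array([[c['fx'],0,c['cx']],[0,c['fy'],c['cy']],[0,0,1]]); return K,cv2.Rodrigues(c['rvec'])[0],np.array(c['tvec'])
ValueError: time passes only in moves, steps and waits
```

Request:
jog_arm(
  series=[
    [[4,3.95,0.67,0,0,0,5],[4,3.95,0.67,0,0,0,5],[4,3.95,0.67,0,0,0,5],[4,3.95,0.67,0,0,0,5],[4,3.95,0.67,0,0,0,5],[4,3.95,0.67,0,0,0,5],[4,3.95,0.67,0,0,0,5],[4,3.95,0.67,0,0,0,5]],
  ],
)

```text
time: 1.3
tcp_pos: [399.4, 195.6, 177.9]
tcp_rot: [-0.0, 0.988, -0.153, 0.0]
ft_force: [1.1, 0.2, -0.4]
finger_gap: 0.583
gripper_force: 0.0
```

Request:
jog_arm(
  series=[
    [[4,3.95,0.67,0,0,0,5],[4,3.95,0.67,0,0,0,5],[4,3.95,0.67,0,0,0,5],[4,3.95,0.67,0,0,0,5],[0,0,0,0,0,10,5],[0,0,0,0,0,10,5],[0,0,0,0,0,10,5],[0,0,0,0,0,10,5]],
  ],
)

```text
time: 2.3
tcp_pos: [503.2, -2.2, 150.9]
tcp_rot: [-0.0, 0.874, -0.485, 0.0]
ft_force: [0.8, 0.4, 0.0]
finger_gap: 0.586
gripper_force: 0.0
```

Request:
jog_arm(
  series=[
    [[0,0,0,0,0,10,5],[0,0,0,0,0,10,5],[0,0,0,0,0,10,5],[0,0,0,0,0,8,5],[0,0,0,0,0,0,5]],
  ],
)

```text
time: 2.92
tcp_pos: [503.2, -2.0, 151.0]
tcp_rot: [0.0, -0.672, 0.741, -0.0]
ft_force: [0.1, -1.1, -0.4]
finger_gap: 0.587
gripper_force: 0.0
```

```bash
cat > st.py <<'E'
from h import *
def st(tx=None):
    p,R,s=tool(); m=R.as_matrix(); psi=np.degrees(np.arctan2(m[1,0],m[0,0]))
    print("t %.2f"%s['time'],"tcp",p.round(1),"psi %.1f"%psi,"tilt(tool z)",m[:,2].round(3),"F",np.round(s['ft_force'],1),"gap %.1f"%(85.4*s['finger_gap']),"gf %.0f"%s['gripper_force'])
    if tx is not None:
        print(" move cm (tool):",(m.T@(np.array(tx[:3],float)-p)/10).round(2), "rz %.1f"%(-(tx[3]-psi)) if len(tx)>3 else "")
E
python3 -c "
from st import *
st((504.3,-3.3,60,-95.7))
crop('top','d.png',240,170,460,330,3.5)"
```

```text
t 2.92 tcp [503.2  -2.  151. ] psi -95.6 tilt(tool z) [ 0.  0. -1.] F [ 0.1 -1.1 -0.4] gap 50.1 gf 0
 move cm (tool): [ 0.12 -0.13  9.1 ] rz 0.1
```

View pics/d.png

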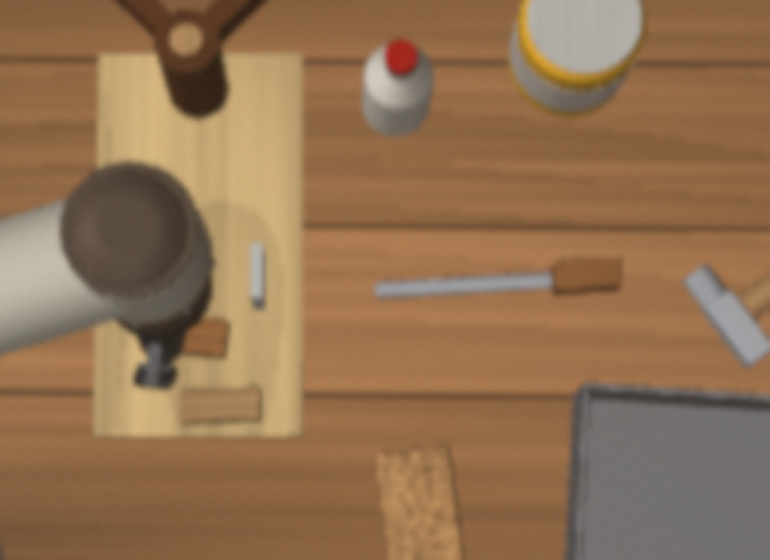

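Request:
jog_arm(
  series=[
    [[0.1,-0.1,4,0,0,0,4.3],[0,0,5,0,0,0,4.3],[0,0,3,0,0,0,4.3],[0,0,1.8,0,0,0,4.3],[0,0,0,0,0,0,4.3],[0,0,0,0,0,0,2],[0,0,0,0,0,0,2],[0,0,0,0,0,0,2]],
  ],
  force=50,
)

```text
time: 3.98
tcp_pos: [504.4, -3.0, 13.6]
tcp_rot: [0.001, -0.671, 0.741, -0.0]
ft_force: [0.4, -0.0, 0.3]
finger_gap: 0.338
gripper_force: 49.5
```

Request:
jog_arm(
  series=[
    [[0,0,0,0,0,0,2],[0,0,0,0,0,0,2],[0,0,-3,0,0,0,2],[0,0,-5,0,0,0,2],[0,0,-5,0,0,0,2],[0,0,-1,0,0,0,2]],
  ],
)

```text
time: 4.72
tcp_pos: [505.9, -2.7, 156.4]
tcp_rot: [0.003, -0.671, 0.741, -0.002]
ft_force: [0.1, 0.3, -0.3]
finger_gap: 0.336
gripper_force: 49.6
```

```bash
python3 -c "
from st import *
st((390,-400,150))"
```

```text
t 4.72 tcp [505.9  -2.7 156.4] psi -95.7 tilt(tool z) [ 0.007  0.002 -1.   ] F [ 0.1  0.3 -0.3] gap 28.7 gf 50
 move cm (tool): [40.68  7.62  0.48]
```

Request:
jog_arm(
  series=[
    [[5,0.95,0,0,0,0,2],[5,0.95,0,0,0,0,2],[5,0.95,0,0,0,0,2],[5,0.95,0,0,0,0,2],[5,0.95,0,0,0,0,2],[5,0.95,0,0,0,0,2],[5,0.95,0,0,0,0,2],[5,0.95,0,0,0,0,2]],
  ],
)

```text
time: 5.72
tcp_pos: [387.5, -394.7, 151.5]
tcp_rot: [-0.0, -0.671, 0.741, 0.001]
ft_force: [0.9, 1.0, -0.4]
finger_gap: 0.34
gripper_force: 49.6
```

Request:
jog_arm(
  series=[
    [[0,0,4,0,0,0,2],[0,0,4,0,0,0,2],[0,0,4,0,0,0,2],[0,0,0,0,0,0,2],[0,0,0,0,0,0,4.5],[0,0,0,0,0,0,4.5],[0,0,-5,0,0,0,4.5],[0,0,-6,0,0,0,4.5]],
  ],
)

```text
time: 6.72
tcp_pos: [388.5, -393.4, 144.8]
tcp_rot: [-0.0, -0.671, 0.741, 0.0]
ft_force: [1.6, -0.3, -0.1]
finger_gap: 0.529
gripper_force: 0.0
```

```bash
python3 -c "
from st import *
st((447.5,-34,150,-86))
crop('top','e.png',240,170,500,360,3)"
```

```text
t 6.72 tcp [ 388.5 -393.4  144.8] psi -95.7 tilt(tool z) [-0.  0. -1.] F [ 1.6 -0.3 -0.1] gap 45.2 gf 0
 move cm (tool): [-36.35  -2.32  -0.52] rz -9.7
```

View pics/e.png

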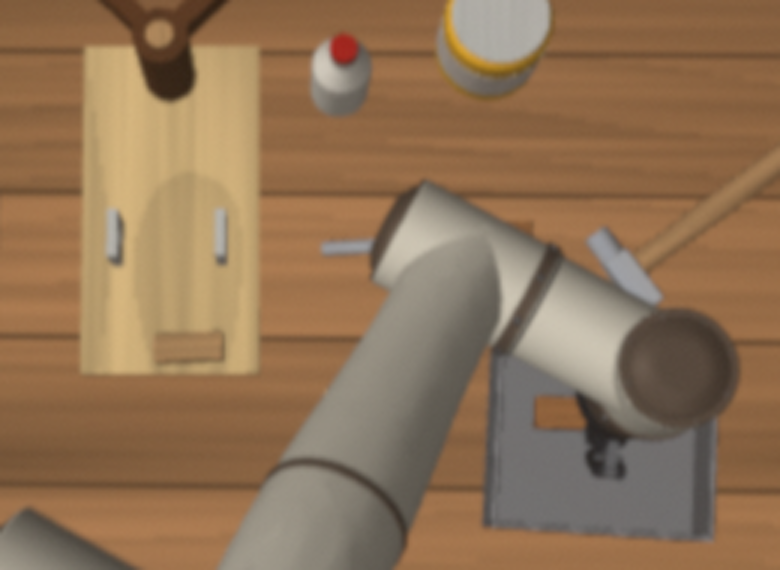

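Request:
jog_arm(
  series=[
    [[0,0,0,0,0,-9.7,5],[-5,-1.2,0,0,0,0,5],[-5,-1.2,0,0,0,0,5],[-5,-1.2,0,0,0,0,5],[-5,-1.2,0,0,0,0,5],[-5,-1.2,0,0,0,0,5],[-5,-1.2,0,0,0,0,5],[-5.4,-1.2,0,0,0,0,5]],
  ],
)

```text
time: 7.78
tcp_pos: [448.5, -32.8, 144.5]
tcp_rot: [-0.002, 0.731, -0.682, 0.001]
ft_force: [0.6, 0.0, 0.0]
finger_gap: 0.585
gripper_force: 0.0
```

Request:
jog_arm(
  series=[
    [[0,0,3,0,0,0,5],[0,0,0,0,0,0,5]],
  ],
)

```text
time: 8.02
tcp_pos: [446.7, -34.1, 112.6]
tcp_rot: [0.001, 0.732, -0.681, -0.001]
ft_force: [0.1, 0.3, 0.7]
finger_gap: 0.59
gripper_force: 0.0
```

```bash
python3 -c "
from st import *
st((447.5,-34,13,-86))"
```

```text
t 8.03 tcp [446.7 -34.1 112.6] psi -85.9 tilt(tool z) [-0.002 -0.    -1.   ] F [0.1 0.3 0.7] gap 50.4 gf 0
 move cm (tool): [-0.01 -0.1   9.96] rz 0.1
```

Request:
jog_arm(
  series=[
    [[0,-0.1,4,0,0,0,5],[0,0,4,0,0,0,5],[0,0,1.9,0,0,0,5],[0,0,0,0,0,0,5],[0,0,0,0,0,0,1.8],[0,0,0,0,0,0,1.8],[0,0,0,0,0,0,1.8],[0,0,0,0,0,0,1.8]],
  ],
)

```text
time: 9.02
tcp_pos: [450.2, -34.4, 15.6]
tcp_rot: [-0.001, 0.732, -0.682, 0.001]
ft_force: [-0.9, -0.7, 7.3]
finger_gap: 0.289
gripper_force: 50.5
```

Request:
jog_arm(
  series=[
    [[0,0,-3,0,0,0,1.8],[0,0,-5,0,0,0,1.8],[0,0,-6,0,0,0,1.8],[5,1.6,0,0,0,0,1.8],[5,1.6,0,0,0,0,1.8],[5,1.6,0,0,0,0,1.8],[5,1.6,0,0,0,0,1.8],[5,1.6,0,0,0,0,1.8]],
  ],
)

```text
time: 10.02
tcp_pos: [385.9, -291.0, 154.7]
tcp_rot: [-0.0, 0.731, -0.682, 0.001]
ft_force: [1.8, 0.0, -0.2]
finger_gap: 0.296
gripper_force: 49.6
```

Request:
jog_arm(
  series=[
    [[5,1.6,0,0,0,0,1.8],[5,1.6,0,0,0,0,1.8],[5,1.6,0,0,0,0,1.8],[0,0,4,0,0,0,1.8],[0,0,4,0,0,0,1.8],[0,0,2,0,0,0,1.8],[0,0,0,0,0,0,1.8]],
  ],
)

```text
time: 10.9
tcp_pos: [348.0, -441.8, 52.7]
tcp_rot: [0.0, 0.731, -0.682, -0.002]
ft_force: [-0.4, -0.8, -0.5]
finger_gap: 0.293
gripper_force: 49.5
```

```bash
python3 -c "
from st import *
st()"
```

```text
t 10.90 tcp [ 348.  -441.8   52.7] psi -86.0 tilt(tool z) [-0.003  0.002 -1.   ] F [-0.4 -0.8 -0.5] gap 25.0 gf 49
```

Request:
jog_arm(
  series=[
    [[0,0,0,0,0,0,4.5],[0,0,0,0,0,0,4.5],[0,0,-5,0,0,0,5.6],[0,0,-5,0,0,0,5.6],[-5.4,-2,0,0,0,0,5.6],[-5.4,-2,0,0,0,0,5.6],[-5.4,-2,0,0,0,0,5.6],[-5.4,-2,0,0,0,0,5.6]],
  ],
)

```text
time: 11.9
tcp_pos: [414.6, -219.8, 155.3]
tcp_rot: [-0.001, 0.731, -0.682, 0.001]
ft_force: [0.6, 0.2, 0.6]
finger_gap: 0.656
gripper_force: 0.0
```

Request:
jog_arm(
  series=[
    [[-5.4,-2,0,0,0,0,5.6],[-5.4,-2,0,0,0,0,5.6],[-5.4,-2,0,0,0,0,5.6],[-5.4,-2,0,0,0,0,5.6],[0,0,0,0,0,-10.7,5.6],[0,0,0,0,0,-10.7,5.6],[0,0,0,0,0,-10.7,5.6],[0,0,0,0,0,-10.7,5.6]],
  ],
)

```text
time: 12.9
tcp_pos: [478.8, -0.1, 155.1]
tcp_rot: [-0.001, 0.931, -0.365, 0.001]
ft_force: [-1.2, 0.2, 0.0]
finger_gap: 0.654
gripper_force: 0.0
```

Request:
jog_arm(
  series=[
    [[0,0,0,0,0,-10.7,5.6],[0,0,0,0,0,-10.7,5.6],[0,0,0,0,0,-10.7,5.6],[0,0,0,0,0,-10.7,5.6],[0,0,0,0,0,0,5.6]],
  ],
)

```text
time: 13.52
tcp_pos: [478.8, -0.2, 154.9]
tcp_rot: [-0.0, 1.0, -0.004, 0.001]
ft_force: [0.1, -0.2, -0.3]
finger_gap: 0.65
gripper_force: 0.0
```

```bash
python3 -c "
from st import *
st((430.6,401,43,0))
crop('top','f.png',130,170,540,360,1.95)"
```

```text
t 13.53 tcp [ 4.788e+02 -2.000e-01  1.549e+02] psi -0.5 tilt(tool z) [ 0.002  0.001 -1.   ] F [ 0.1 -0.2 -0.3] gap 55.5 gf 0
 move cm (tool): [ -5.2  -40.07  11.21] rz -0.5
```

View pics/f.png

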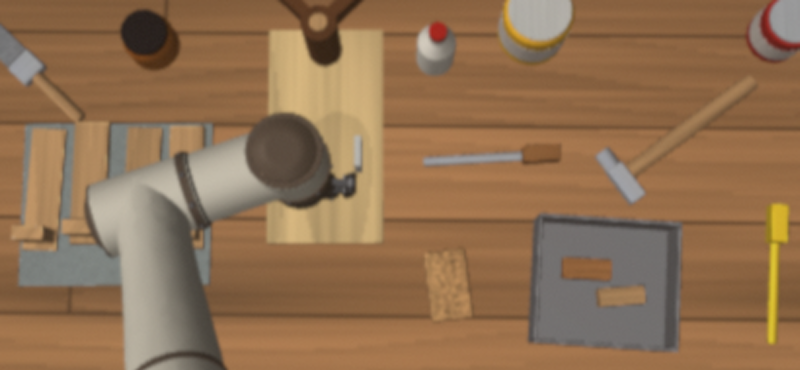

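Request:
jog_arm(
  series=[
    [[-0.75,-5.72,0,0,0,-1,5.3],[-0.75,-5.72,0,0,0,0,5.3],[-0.75,-5.72,0,0,0,0,5.3],[-0.75,-5.72,0,0,0,0,5.3],[-0.75,-5.72,0,0,0,0,5.3],[-0.75,-5.72,0,0,0,0,5.3],[-0.75,-5.72,0,0,0,0,5.3],[0,0,3,0,0,0,5.3]],
  ],
)

```text
time: 14.58
tcp_pos: [423.4, 405.3, 126.0]
tcp_rot: [-0.003, 1.0, 0.006, 0.003]
ft_force: [-0.3, -0.5, -1.0]
finger_gap: 0.619
gripper_force: 0.0
```

Request:
jog_arm(
  series=[
    [[0,0,0,0,0,0,5.3]],
  ],
)

```text
time: 14.7
tcp_pos: [421.3, 398.6, 121.8]
tcp_rot: [0.002, 1.0, 0.005, -0.002]
ft_force: [0.5, -0.1, -0.0]
finger_gap: 0.622
gripper_force: 0.0
```

```bash
python3 -c "
from st import *
st((430.6,401,43,0.7))"
```

```text
t 14.70 tcp [421.3 398.6 121.8] psi 0.5 tilt(tool z) [-0.003 -0.004 -1.   ] F [ 0.5 -0.1 -0. ] gap 53.1 gf 0
 move cm (tool): [ 0.95 -0.26  7.88] rz -0.2
```

Request:
jog_arm(
  series=[
    [[0.9,-0.2,2,0,0,0,5.3],[0,0,3,0,0,0,5.3],[0,0,2.8,0,0,0,5.3],[0,0,0,0,0,0,5.3],[0,0,0,0,0,0,3.8],[0,0,0,0,0,0,3.8],[0,0,0,0,0,0,3.8],[0,0,0,0,0,0,3.8]],
  ],
  force=50,
)

```text
time: 15.7
tcp_pos: [431.8, 401.9, 46.4]
tcp_rot: [-0.0, 1.0, 0.005, 0.0]
ft_force: [-0.3, -0.3, -0.9]
finger_gap: 0.505
gripper_force: 51.1
```

```bash
python3 -c "
from st import *
st()"
```

```text
t 15.70 tcp [431.8 401.9  46.4] psi 0.6 tilt(tool z) [ 0.001  0.001 -1.   ] F [-0.3 -0.3 -0.9] gap 43.1 gf 51
```

Request:
jog_arm(
  series=[
    [[0,0,-2,0,0,0,3.8],[0,0,-4,0,0,0,3.8],[0,0,-4,0,0,0,3.8],[-0.76,5.18,0,0,0,0,3.8],[-0.76,5.18,0,0,0,0,3.8],[-0.76,5.18,0,0,0,0,3.8],[-0.76,5.18,0,0,0,0,3.8],[-0.76,5.18,0,0,0,0,3.8]],
  ],
)

```text
time: 16.7
tcp_pos: [396.0, 140.8, 146.2]
tcp_rot: [-0.0, 1.0, 0.006, 0.0]
ft_force: [1.8, 0.5, 0.4]
finger_gap: 0.508
gripper_force: 51.2
```

Request:
jog_arm(
  series=[
    [[-0.76,5.18,0,0,0,0,3.8],[-0.76,5.18,0,0,0,0,3.8],[-0.76,5.18,0,0,0,0,3.8],[0,0,2,0,0,0,3.8],[0,0,0,0,0,0,3.8]],
  ],
)

```text
time: 17.32
tcp_pos: [374.3, -14.2, 125.4]
tcp_rot: [0.0, 1.0, 0.005, -0.001]
ft_force: [-0.6, 0.4, -0.3]
finger_gap: 0.501
gripper_force: 51.3
```

```bash
python3 -c "
from st import *
st((375,-14.9,51,0.7))
im=read_camera('scene')[130:330,280:480]; cv2.imwrite('pics/g.png',cv2.resize(im,None,fx=3,fy=3,interpolation=cv2.INTER_CUBIC))"
```

```text
t 17.32 tcp [374.3 -14.2 125.4] psi 0.5 tilt(tool z) [-0.002 -0.001 -1.   ] F [-0.6  0.4 -0.3] gap 42.8 gf 51
 move cm (tool): [0.09 0.06 7.44] rz -0.2
```

View pics/g.png

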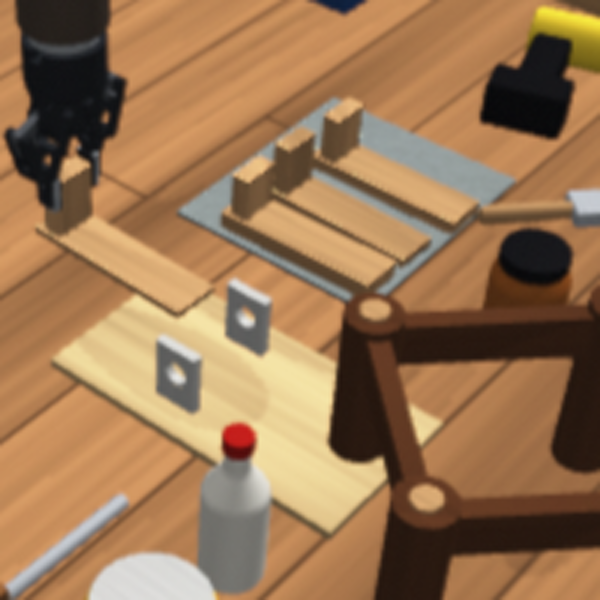

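Request:
jog_arm(
  series=[
    [[0,0.05,3,0,0,0,3.8],[0,0,3,0,0,0,3.8],[0,0,1,0,0,0,3.8],[0,0,0,0,0,0,3.8]],
  ],
  force=30,
)

```text
time: 17.88
tcp_pos: [375.8, -13.4, 56.1]
tcp_rot: [0.0, 1.0, 0.006, -0.0]
ft_force: [0.4, 0.2, -0.8]
finger_gap: 0.505
gripper_force: 51.2
```

Request:
jog_arm(
  series=[
    [[0,0,0.2,0,0,0,3.8],[0,0,0,0,0,0,3.8]],
  ],
)

```text
time: 18.12
tcp_pos: [375.9, -13.6, 54.6]
tcp_rot: [-0.0, 1.0, 0.005, 0.001]
ft_force: [-0.7, -0.0, -0.4]
finger_gap: 0.504
gripper_force: 51.2
```

Request:
jog_arm(
  series=[
    [[0,0,0.2,0,0,0,3.8],[0,0,0,0,0,0,3.8]],
  ],
)

```text
time: 18.38
tcp_pos: [375.3, -13.9, 52.0]
tcp_rot: [-0.0, 1.0, 0.005, 0.0]
ft_force: [0.4, -0.3, -1.1]
finger_gap: 0.503
gripper_force: 51.2
```

Request:
jog_arm(
  series=[
    [[0,0,0.1,0,0,0,3.8],[0,0,0,0,0,0,3.8]],
  ],
)

```text
time: 18.62
tcp_pos: [375.2, -13.9, 50.8]
tcp_rot: [0.0, 1.0, 0.005, -0.0]
ft_force: [-0.4, 0.1, -0.8]
finger_gap: 0.508
gripper_force: 51.2
```

Request:
jog_arm(
  series=[
    [[0,0,0.1,0,0,0,3.8],[0,0,0,0,0,0,3.8]],
  ],
)

```text
time: 18.88
tcp_pos: [375.3, -13.9, 50.1]
tcp_rot: [0.0, 1.0, 0.005, -0.0]
ft_force: [-2.1, 0.8, 3.2]
finger_gap: 0.51
gripper_force: 51.8
```

Request:
jog_arm(
  series=[
    [[0,0,0.1,0,0,0,3.8],[0,0,0,0,0,0,3.8]],
  ],
)

```text
time: 19.12
tcp_pos: [374.9, -13.9, 49.7]
tcp_rot: [0.0, 1.0, 0.005, -0.0]
ft_force: [-5.9, 1.6, 13.7]
finger_gap: 0.498
gripper_force: 52.8
```

Request:
jog_arm(
  series=[
    [[0,0,0.1,0,0,0,3.8],[0,0,0,0,0,0,3.8]],
  ],
)

```text
time: 19.38
tcp_pos: [374.4, -14.3, 48.8]
tcp_rot: [0.0, 1.0, 0.005, -0.001]
ft_force: [-6.9, 1.1, 15.9]
finger_gap: 0.508
gripper_force: 51.1
```

Request:
jog_arm(
  series=[
    [[0,0,-0.1,0,0,0,3.8],[1.5,0.02,0,0,0,0,3.8],[2.5,0.02,0,0,0,0,3.8],[2.5,0.02,0,0,0,0,3.8],[2.5,0.02,0,0,0,0,3.8],[2.5,0.02,0,0,0,0,3.8],[1.5,0.02,0,0,0,0,3.8],[0,0,0,0,0,0,3.8]],
  ],
)

```text
time: 20.38
tcp_pos: [505.2, -14.6, 49.5]
tcp_rot: [0.001, 1.0, 0.005, -0.001]
ft_force: [-2.4, -2.5, 9.1]
finger_gap: 0.501
gripper_force: 49.9
```

Request:
jog_arm(
  series=[
    [[0.5,0,0,0,0,0,3.8],[0.5,0,0,0,0,0,3.8],[0.5,0,0,0,0,0,3.8],[0,0,0,0,0,0,3.8]],
  ],
)

```text
time: 20.88
tcp_pos: [518.1, -14.6, 49.4]
tcp_rot: [0.001, 1.0, 0.005, -0.003]
ft_force: [-5.9, -2.1, 11.6]
finger_gap: 0.505
gripper_force: 50.2
```

```bash
python3 -c "
from st import *
st((575,-12.7,50,0.7))"
```

```text
t 20.88 tcp [518.1 -14.6  49.4] psi 0.6 tilt(tool z) [-0.006 -0.002 -1.   ] F [-5.9 -2.1 11.6] gap 43.2 gf 50
 move cm (tool): [ 5.69 -0.13 -0.1 ] rz -0.1
```

Request:
jog_arm(
  series=[
    [[0.5,-0.03,-0.05,0,0,0,3.8],[0.5,-0.03,0,0,0,0,3.8],[0.5,-0.03,0,0,0,0,3.8],[0.5,0,0,0,0,0,3.8],[0,0,0,0,0,0,3.8]],
  ],
)

```text
time: 21.5
tcp_pos: [539.2, -13.1, 49.5]
tcp_rot: [0.001, 1.0, 0.005, -0.002]
ft_force: [-3.9, -1.5, 7.1]
finger_gap: 0.506
gripper_force: 49.5
```

Request:
jog_arm(
  series=[
    [[0.5,0,0,0,0,0,3.8],[0.5,0,0,0,0,0,3.8],[0.5,0,0,0,0,0,3.8],[0.5,0,0,0,0,0,3.8],[0,0,0,0,0,0,3.8]],
  ],
)

```text
time: 22.12
tcp_pos: [559.4, -12.9, 49.5]
tcp_rot: [0.001, 1.0, 0.005, -0.002]
ft_force: [-2.7, -1.1, 6.7]
finger_gap: 0.506
gripper_force: 49.4
```

Request:
jog_arm(
  series=[
    [[0.5,0,0,0,0,0,3.8],[0.5,0,0,0,0,0,3.8],[0.5,0,0,0,0,0,3.8],[0,0,0,0,0,0,3.8]],
  ],
)

```text
time: 22.62
tcp_pos: [574.4, -12.7, 49.5]
tcp_rot: [0.001, 1.0, 0.005, -0.002]
ft_force: [-4.1, -1.0, 6.1]
finger_gap: 0.509
gripper_force: 49.4
```

```bash
python3 -c "
from st import *
st((575,-12.7,50,0.7))
a=read_camera('scene')[200:320,300:450]; b=read_camera('top')[170:310,250:340]
a=cv2.resize(a,None,fx=3.2,fy=3.2,interpolation=cv2.INTER_CUBIC); b=cv2.resize(b,(310,384),interpolation=cv2.INTER_CUBIC) if 0 else cv2.resize(b,None,fx=384/140,fy=384/140,interpolation=cv2.INTER_CUBIC)
cv2.imwrite('pics/h.png',np.hstack([a,b]))"
```

```text
t 22.62 tcp [574.4 -12.7  49.5] psi 0.6 tilt(tool z) [-0.003 -0.001 -1.   ] F [-4.1 -1.   6.1] gap 43.5 gf 49
 move cm (tool): [ 0.06  0.   -0.05] rz -0.1
```

View pics/h.png

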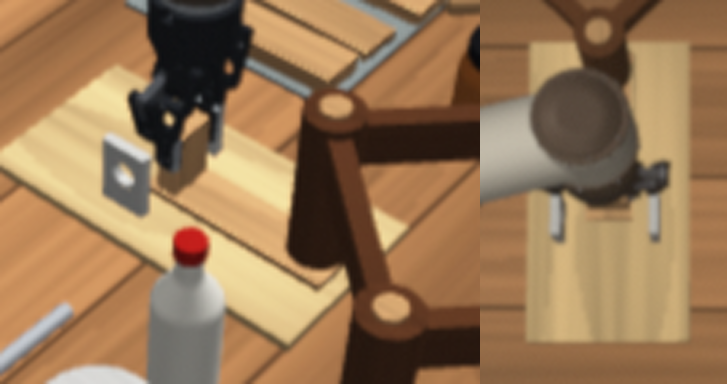

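Request:
jog_arm(
  series=[
    [[-1,0,-0.05,0,0,0,3.8],[-3,0,0,0,0,0,3.8],[-4,0,0,0,0,0,3.8],[-4,0,0,0,0,0,3.8],[-2,0,0,0,0,0,3.8],[0,0,-3,0,0,0,3.8],[0,0,-4,0,0,0,3.8],[0,0,-3,0,0,0,3.8]],
  ],
)

```text
time: 23.72
tcp_pos: [435.4, -13.3, 151.1]
tcp_rot: [-0.0, 1.0, 0.005, 0.001]
ft_force: [1.2, -0.8, -1.3]
finger_gap: 0.507
gripper_force: 48.6
```

Request:
jog_arm(
  series=[
    [[0,-5.18,0,0,0,0,3.8],[0,-5.18,0,0,0,0,3.8],[0,-5.18,0,0,0,0,3.8],[0,-5.18,0,0,0,0,3.8],[0,-5.18,0,0,0,0,3.8],[0,-5.18,0,0,0,0,3.8],[0,-5.18,0,0,0,0,3.8],[0,-5.18,0,0,0,0,3.8]],
  ],
)

```text
time: 24.72
tcp_pos: [430.3, 402.5, 149.2]
tcp_rot: [-0.0, 1.0, 0.005, -0.0]
ft_force: [0.5, 0.5, -0.0]
finger_gap: 0.508
gripper_force: 48.7
```

Request:
jog_arm(
  series=[
    [[0,0,3,0,0,0,3.8],[0,0,0,0,0,0,3.8]],
  ],
)

```text
time: 24.98
tcp_pos: [429.2, 399.5, 116.7]
tcp_rot: [0.003, 1.0, 0.005, -0.002]
ft_force: [0.3, -0.1, -1.1]
finger_gap: 0.506
gripper_force: 48.6
```

```bash
python3 -c "
from st import *
st((431.8,401.9,46,0.6))"
```

```text
t 24.98 tcp [429.2 399.5 116.7] psi 0.6 tilt(tool z) [-0.005 -0.005 -1.   ] F [ 0.3 -0.1 -1.1] gap 43.2 gf 49
 move cm (tool): [ 0.3  -0.27  7.06] rz 0.0
```

Request:
jog_arm(
  series=[
    [[0.2,-0.2,3,0,0,0,3.8],[0,0,3,0,0,0,3.8],[0,0,0.9,0,0,0,3.8],[0,0,0,0,0,0,3.8]],
  ],
)

```text
time: 25.48
tcp_pos: [433.3, 402.7, 51.4]
tcp_rot: [0.0, 1.0, 0.005, 0.0]
ft_force: [-0.2, 0.0, -0.5]
finger_gap: 0.507
gripper_force: 48.6
```

Request:
jog_arm(
  series=[
    [[0,0,0.1,0,0,0,3.8],[0,0,0,0,0,0,3.8]],
  ],
)

```text
time: 25.72
tcp_pos: [433.3, 403.4, 51.1]
tcp_rot: [-0.001, 1.0, 0.005, 0.001]
ft_force: [-0.9, 0.1, -0.7]
finger_gap: 0.509
gripper_force: 48.6
```

Request:
jog_arm(
  series=[
    [[0,0,0.3,0,0,0,3.8],[0,0,0,0,0,0,3.8]],
  ],
)

```text
time: 25.98
tcp_pos: [432.8, 402.8, 46.8]
tcp_rot: [0.0, 1.0, 0.005, -0.0]
ft_force: [-0.3, 0.0, -1.8]
finger_gap: 0.508
gripper_force: 48.6
```

Request:
jog_arm(
  series=[
    [[0,0,0.1,0,0,0,3.8],[0,0,0,0,0,0,3.8]],
  ],
)

```text
time: 26.22
tcp_pos: [432.9, 402.9, 45.8]
tcp_rot: [0.0, 1.0, 0.005, -0.0]
ft_force: [0.5, -0.5, -0.5]
finger_gap: 0.503
gripper_force: 48.6
```

Request:
jog_arm(
  series=[
    [[0,0,0.1,0,0,0,3.8],[0,0,0,0,0,0,3.8]],
  ],
)

```text
time: 26.48
tcp_pos: [433.1, 402.9, 45.7]
tcp_rot: [0.0, 1.0, 0.005, 0.0]
ft_force: [-0.9, -1.5, 4.7]
finger_gap: 0.503
gripper_force: 49.3
```

Request:
jog_arm(
  series=[
    [[0,0,0,0,0,0,5.3],[0,0,0,0,0,0,5.3],[0,0,0,0,0,0,5.3],[0,0,-4,0,0,0,5.3],[0,0,-4,0,0,0,5.3],[0,5,0,0,0,0,5.3],[0,5,0,0,0,0,5.3],[0,4.9,0,0,0,0,5.3]],
  ],
)

```text
time: 27.48
tcp_pos: [434.3, 252.5, 125.0]
tcp_rot: [-0.0, 1.0, 0.006, 0.0]
ft_force: [0.6, 0.2, 0.1]
finger_gap: 0.618
gripper_force: 0.0
```

Request:
jog_arm(
  series=[
    [[0,0,0,0,0,0,5.3],[0,0,0,0,0,0,5.3]],
  ],
)

```text
time: 27.72
tcp_pos: [435.0, 254.2, 125.2]
tcp_rot: [-0.0, 1.0, 0.005, 0.0]
ft_force: [-0.6, -0.2, -0.2]
finger_gap: 0.622
gripper_force: 0.0
```

```bash
python3 -c "
from st import *
st((432.5,253.9,46,0.6))"
```

```text
t 27.73 tcp [435.  254.2 125.2] psi 0.6 tilt(tool z) [ 0.001  0.001 -1.   ] F [-0.6 -0.2 -0.2] gap 53.1 gf 0
 move cm (tool): [-0.25  0.04  7.92] rz -0.0
```

Request:
jog_arm(
  series=[
    [[-0.25,0,3,0,0,0,5.3],[0,0,3,0,0,0,5.3],[0,0,1.9,0,0,0,5.3],[0,0,0,0,0,0,5.3],[0,0,0,0,0,0,3.8],[0,0,0,0,0,0,3.8],[0,0,0,0,0,0,3.8],[0,0,0,0,0,0,3.8]],
  ],
  force=50,
)

```text
time: 28.72
tcp_pos: [432.0, 253.9, 46.2]
tcp_rot: [-0.0, 1.0, 0.005, 0.0]
ft_force: [-0.1, -0.2, -1.2]
finger_gap: 0.507
gripper_force: 51.0
```

Request:
jog_arm(
  series=[
    [[0,0,-2,0,0,0,3.8],[0,0,-4,0,0,0,3.8],[0,0,-4,0,0,0,3.8],[-1.2,5.4,0,0,0,0,3.8],[-1.2,5.4,0,0,0,0,3.8],[-1.2,5.4,0,0,0,0,3.8],[-1.2,5.4,0,0,0,0,3.8],[-1.2,5.3,0,0,0,0,3.8]],
  ],
)

```text
time: 29.72
tcp_pos: [374.1, -17.3, 146.2]
tcp_rot: [-0.0, 1.0, 0.006, 0.0]
ft_force: [1.3, 0.0, -0.2]
finger_gap: 0.508
gripper_force: 51.4
```

Request:
jog_arm(
  series=[
    [[0,0,2,0,0,0,3.8],[0,0,4,0,0,0,3.8],[0,0,0,0,0,0,3.8]],
  ],
)

```text
time: 30.1
tcp_pos: [372.5, -16.9, 84.3]
tcp_rot: [0.001, 1.0, 0.005, -0.003]
ft_force: [-0.5, 0.6, -0.3]
finger_gap: 0.505
gripper_force: 51.6
```

```bash
python3 -c "
from st import *
st((375,-14.9,51,0.7))"
```

```text
t 30.10 tcp [372.5 -16.9  84.3] psi 0.5 tilt(tool z) [-0.006 -0.002 -1.   ] F [-0.5  0.6 -0.3] gap 43.1 gf 52
 move cm (tool): [ 0.27 -0.2   3.33] rz -0.2
```

Request:
jog_arm(
  series=[
    [[0.3,-0.2,2,0,0,0,3.8],[0,0,1.2,0,0,0,3.8],[0,0,0,0,0,0,3.8]],
  ],
)

```text
time: 30.48
tcp_pos: [378.2, -13.5, 54.5]
tcp_rot: [0.0, 1.0, 0.006, 0.0]
ft_force: [0.7, 0.4, -1.1]
finger_gap: 0.506
gripper_force: 51.6
```

Request:
jog_arm(
  series=[
    [[0,0,0.1,0,0,0,3.8],[0,0,0,0,0,0,3.8]],
  ],
)

```text
time: 30.72
tcp_pos: [378.4, -13.5, 53.7]
tcp_rot: [-0.0, 1.0, 0.005, 0.001]
ft_force: [-0.5, -0.5, -2.1]
finger_gap: 0.512
gripper_force: 51.6
```

Request:
jog_arm(
  series=[
    [[0,0,0.1,0,0,0,3.8],[0,0,0,0,0,0,3.8]],
  ],
)

```text
time: 30.98
tcp_pos: [377.8, -13.7, 52.0]
tcp_rot: [-0.0, 1.0, 0.005, 0.0]
ft_force: [0.1, -0.3, -1.2]
finger_gap: 0.508
gripper_force: 51.6
```

Request:
jog_arm(
  series=[
    [[0,0,0.2,0,0,0,3.8],[0,0,0,0,0,0,3.8]],
  ],
)

```text
time: 31.22
tcp_pos: [378.0, -13.7, 50.0]
tcp_rot: [0.0, 1.0, 0.005, 0.0]
ft_force: [-1.4, 0.7, 2.4]
finger_gap: 0.505
gripper_force: 52.2
```

Request:
jog_arm(
  series=[
    [[0,0,0.1,0,0,0,3.8],[0,0,0,0,0,0,3.8]],
  ],
)

```text
time: 31.48
tcp_pos: [377.7, -13.7, 49.8]
tcp_rot: [0.0, 1.0, 0.006, 0.0]
ft_force: [-5.5, 0.8, 13.6]
finger_gap: 0.508
gripper_force: 53.6
```

Request:
jog_arm(
  series=[
    [[0,0,0.05,0,0,0,3.8],[0,0,0,0,0,0,3.8]],
  ],
)

```text
time: 31.72
tcp_pos: [377.6, -13.7, 49.7]
tcp_rot: [0.0, 1.0, 0.006, 0.0]
ft_force: [-8.7, 1.4, 17.6]
finger_gap: 0.509
gripper_force: 54.3
```

Request:
jog_arm(
  series=[
    [[0,0,-0.1,0,0,0,3.8],[1.5,0,0,0,0,0,3.8],[2.5,0,0,0,0,0,3.8],[2.5,0,0,0,0,0,3.8],[2.5,0,0,0,0,0,3.8],[2.5,0,0,0,0,0,3.8],[1.5,0,0,0,0,0,3.8],[0,0,0,0,0,0,3.8]],
  ],
)

```text
time: 32.72
tcp_pos: [507.4, -13.3, 49.8]
tcp_rot: [0.001, 1.0, 0.005, -0.002]
ft_force: [-2.4, -2.0, 8.3]
finger_gap: 0.506
gripper_force: 53.4
```

Request:
jog_arm(
  series=[
    [[0.5,0,0,0,0,0,3.8],[0.5,0,0,0,0,0,3.8],[0.5,0,0,0,0,0,3.8],[0,0,0,0,0,0,3.8]],
  ],
)

```text
time: 33.22
tcp_pos: [520.8, -13.2, 49.8]
tcp_rot: [0.001, 1.0, 0.005, -0.003]
ft_force: [-5.5, -1.5, 9.9]
finger_gap: 0.507
gripper_force: 53.6
```

Request:
jog_arm(
  series=[
    [[0.5,0,0,0,0,0,3.8],[0.5,0,0,0,0,0,3.8],[0.5,0,0,0,0,0,3.8],[0,0,0,0,0,0,3.8]],
  ],
)

```text
time: 33.72
tcp_pos: [535.9, -13.0, 49.8]
tcp_rot: [0.001, 1.0, 0.005, -0.003]
ft_force: [-5.8, -1.8, 9.7]
finger_gap: 0.507
gripper_force: 53.6
```

Request:
jog_arm(
  series=[
    [[0.5,0,0,0,0,0,3.8],[0.5,0,0,0,0,0,3.8],[0.5,0,0,0,0,0,3.8],[0.5,0,0,0,0,0,3.8],[0.5,0,0,0,0,0,3.8],[0.5,0,0,0,0,0,3.8],[0.5,0,0,0,0,0,3.8],[0.4,0,0,0,0,0,3.8]],
  ],
)

```text
time: 34.72
tcp_pos: [574.3, -12.6, 49.8]
tcp_rot: [0.001, 1.0, 0.005, -0.003]
ft_force: [-7.3, -0.0, 10.6]
finger_gap: 0.504
gripper_force: 53.6
```

```bash
python3 -c "
from st import *
st((575,-12.7,50,0.7))
print([p2w('scene',399.4,290.6,18).round(1)])"
```

```text
t 34.73 tcp [574.3 -12.6  49.8] psi 0.6 tilt(tool z) [-0.007 -0.002 -1.   ] F [-7.3 -0.  10.6] gap 43.0 gf 54
 move cm (tool): [ 0.07  0.01 -0.02] rz -0.1
[array([738.3, -41. ,  18. ])]
```

Request:
jog_arm(
  series=[
    [[-1,0,-0.05,0,0,0,3.8],[-3,0,0,0,0,0,3.8],[-4,0,0,0,0,0,3.8],[-4,0,0,0,0,0,3.8],[-1.9,0,0,0,0,0,3.8],[0,0,-3,0,0,0,3.8],[0,0,-4,0,0,0,3.8],[0,0,-3,0,0,0,3.8]],
  ],
)

```text
time: 35.72
tcp_pos: [437.4, -13.0, 150.9]
tcp_rot: [-0.0, 1.0, 0.005, 0.0]
ft_force: [-0.1, -0.8, -1.2]
finger_gap: 0.504
gripper_force: 52.1
```

Request:
jog_arm(
  series=[
    [[0,-5.35,0,0,0,0,3.8],[0,-5.35,0,0,0,0,3.8],[0,-5.35,0,0,0,0,3.8],[0,-5.35,0,0,0,0,3.8],[0,-5.35,0,0,0,0,3.8],[0,0,3,0,0,0,3.8],[0,0,0,0,0,0,3.8],[0,0,0,0,0,0,3.8]],
  ],
)

```text
time: 36.72
tcp_pos: [435.1, 254.0, 120.2]
tcp_rot: [0.0, 1.0, 0.005, 0.0]
ft_force: [0.2, 0.4, -0.1]
finger_gap: 0.506
gripper_force: 52.1
```

```bash
python3 -c "
from st import *
st((432.0,253.9,46,0.6))"
```

```text
t 36.73 tcp [435.1 254.  120.2] psi 0.6 tilt(tool z) [ 0. -0. -1.] F [ 0.2  0.4 -0.1] gap 43.2 gf 52
 move cm (tool): [-0.31  0.    7.42] rz -0.0
```

Request:
jog_arm(
  series=[
    [[-0.3,0,3,0,0,0,3.8],[0,0,3,0,0,0,3.8],[0,0,1.2,0,0,0,3.8],[0,0,0,0,0,0,3.8],[0,0,0,0,0,0,3.8]],
  ],
)

```text
time: 37.35
tcp_pos: [432.9, 255.0, 49.2]
tcp_rot: [-0.001, 1.0, 0.005, 0.001]
ft_force: [-0.0, -0.4, -1.6]
finger_gap: 0.506
gripper_force: 52.2
```

Request:
jog_arm(
  series=[
    [[0,0,0.1,0,0,0,3.8],[0,0,0,0,0,0,3.8]],
  ],
)

```text
time: 37.6
tcp_pos: [432.2, 254.6, 47.5]
tcp_rot: [-0.0, 1.0, 0.005, 0.0]
ft_force: [0.3, 0.4, -1.1]
finger_gap: 0.506
gripper_force: 52.2
```

Request:
jog_arm(
  series=[
    [[0,0,0.1,0,0,0,3.8],[0,0,0,0,0,0,3.8]],
  ],
)

```text
time: 37.85
tcp_pos: [432.1, 254.5, 46.1]
tcp_rot: [-0.0, 1.0, 0.005, 0.0]
ft_force: [-0.5, 0.1, -0.4]
finger_gap: 0.508
gripper_force: 52.5
```

Request:
jog_arm(
  series=[
    [[0,0,0.05,0,0,0,3.8],[0,0,0,0,0,0,5.3],[0,0,0,0,0,0,5.3],[0,0,0,0,0,0,5.3],[0,0,-4,0,0,0,5.3],[0,0,-4,0,0,0,5.3],[0.4,-3.8,0,0,0,0,5.3],[0.4,-3.8,0,0,0,0,5.3]],
  ],
)

```text
time: 38.85
tcp_pos: [439.4, 331.3, 126.4]
tcp_rot: [-0.001, 1.0, 0.005, 0.001]
ft_force: [-0.6, -0.5, -0.5]
finger_gap: 0.619
gripper_force: 0.0
```

Request:
jog_arm(
  series=[
    [[0,0,0,0,0,0,5.3],[0,0,0,0,0,0,5.3]],
  ],
)

```text
time: 39.1
tcp_pos: [438.7, 329.8, 124.9]
tcp_rot: [0.001, 1.0, 0.005, -0.001]
ft_force: [0.5, -0.6, -0.2]
finger_gap: 0.624
gripper_force: 0.0
```

```bash
python3 -c "
from st import *
st((438.9,329.6,46,0.6))"
```

```text
t 39.10 tcp [438.7 329.8 124.9] psi 0.6 tilt(tool z) [-0.001 -0.001 -1.   ] F [ 0.5 -0.6 -0.2] gap 53.3 gf 0
 move cm (tool): [0.03 0.01 7.89] rz 0.0
```

Request:
jog_arm(
  series=[
    [[0,0,3,0,0,0,5.3],[0,0,3,0,0,0,5.3],[0,0,1.9,0,0,0,5.3],[0,0,0,0,0,0,5.3],[0,0,0,0,0,0,3.8],[0,0,0,0,0,0,3.8],[0,0,0,0,0,0,3.8],[0,0,0,0,0,0,3.8]],
  ],
  force=50,
)

```text
time: 40.1
tcp_pos: [439.2, 330.5, 46.9]
tcp_rot: [-0.0, 1.0, 0.005, 0.0]
ft_force: [-1.0, -0.4, 1.5]
finger_gap: 0.505
gripper_force: 51.2
```

Request:
jog_arm(
  series=[
    [[0,0,-2,0,0,0,3.8],[0,0,-4,0,0,0,3.8],[0,0,-4,0,0,0,3.8],[-0.9,4.9,0,0,0,0,3.8],[-0.9,4.9,0,0,0,0,3.8],[-0.9,4.9,0,0,0,0,3.8],[-0.9,4.9,0,0,0,0,3.8],[-0.9,4.9,0,0,0,0,3.8]],
  ],
)

```text
time: 41.1
tcp_pos: [396.2, 83.6, 146.6]
tcp_rot: [-0.0, 1.0, 0.006, 0.0]
ft_force: [0.6, 0.0, -2.0]
finger_gap: 0.51
gripper_force: 51.4
```

Request:
jog_arm(
  series=[
    [[-0.9,4.9,0,0,0,0,3.8],[-0.9,4.9,0,0,0,0,3.8],[0,0,2,0,0,0,3.8],[0,0,4,0,0,0,3.8],[0,0,0,0,0,0,3.8],[0,0,0,0,0,0,3.8]],
  ],
)

```text
time: 41.85
tcp_pos: [380.7, -12.9, 87.4]
tcp_rot: [-0.0, 1.0, 0.006, 0.001]
ft_force: [-0.2, 0.6, -1.1]
finger_gap: 0.506
gripper_force: 51.8
```

```bash
python3 -c "
from st import *
st((377,-14.5,51.5,0.7))"
```

```text
t 41.85 tcp [380.7 -12.9  87.4] psi 0.7 tilt(tool z) [ 0.002  0.    -1.   ] F [-0.2  0.6 -1.1] gap 43.2 gf 52
 move cm (tool): [-0.38  0.16  3.59] rz -0.0
```

Request:
jog_arm(
  series=[
    [[-0.3,0.15,2,0,0,0,3.8],[0,0,1.5,0,0,0,3.8],[0,0,0,0,0,0,3.8]],
  ],
)

```text
time: 42.22
tcp_pos: [377.4, -14.4, 52.0]
tcp_rot: [-0.0, 1.0, 0.006, 0.0]
ft_force: [-0.0, 0.3, -1.1]
finger_gap: 0.505
gripper_force: 51.7
```

Request:
jog_arm(
  series=[
    [[0,0,0.2,0,0,0,3.8],[0,0,0,0,0,0,3.8]],
  ],
)

```text
time: 42.48
tcp_pos: [378.0, -14.2, 50.6]
tcp_rot: [-0.001, 1.0, 0.006, 0.002]
ft_force: [-1.1, 1.9, 4.8]
finger_gap: 0.507
gripper_force: 52.5
```

Request:
jog_arm(
  series=[
    [[0,0,0.1,0,0,0,3.8],[0,0,0,0,0,0,3.8]],
  ],
)

```text
time: 42.72
tcp_pos: [377.8, -14.2, 50.2]
tcp_rot: [-0.0, 1.0, 0.006, 0.001]
ft_force: [-6.6, 3.2, 16.5]
finger_gap: 0.508
gripper_force: 54.2
```

Request:
jog_arm(
  series=[
    [[0,0,-0.1,0,0,0,3.8],[1.5,0,0,0,0,0,3.8],[2.5,0,0,0,0,0,3.8],[2.5,0,0,0,0,0,3.8],[2.5,0,0,0,0,0,3.8],[2.5,0,0,0,0,0,3.8],[1,0,0,0,0,0,3.8],[0,0,0,0,0,0,3.8]],
  ],
)

```text
time: 43.72
tcp_pos: [500.0, -14.8, 50.4]
tcp_rot: [0.001, 1.0, 0.005, -0.003]
ft_force: [-5.5, -2.9, 12.2]
finger_gap: 0.502
gripper_force: 54.4
```

Request:
jog_arm(
  series=[
    [[0.5,0,0,0,0,0,3.8],[0.5,0,0,0,0,0,3.8],[0,0,0,0,0,0,3.8]],
  ],
)

```text
time: 44.1
tcp_pos: [508.8, -14.8, 50.4]
tcp_rot: [0.001, 1.0, 0.005, -0.004]
ft_force: [-7.5, -1.4, 12.9]
finger_gap: 0.507
gripper_force: 54.6
```

Request:
jog_arm(
  series=[
    [[0.3,0,0,0,0,0,3.8],[0.3,0,0,0,0,0,3.8],[0,0,0,0,0,0,3.8]],
  ],
)

```text
time: 44.48
tcp_pos: [514.3, -14.8, 50.4]
tcp_rot: [0.001, 1.0, 0.005, -0.004]
ft_force: [-8.2, -0.8, 13.8]
finger_gap: 0.507
gripper_force: 54.6
```

Request:
jog_arm(
  series=[
    [[0.3,0,0,0,0,0,3.8],[0.3,0,0,0,0,0,3.8],[0,0,0,0,0,0,3.8]],
  ],
)

```text
time: 44.85
tcp_pos: [520.4, -14.7, 50.4]
tcp_rot: [0.001, 1.0, 0.005, -0.004]
ft_force: [-7.3, -2.1, 13.3]
finger_gap: 0.507
gripper_force: 54.5
```

Request:
jog_arm(
  series=[
    [[0.3,0,0,0,0,0,3.8],[0,0,0,0,0,0,3.8]],
  ],
)

```text
time: 45.1
tcp_pos: [523.5, -14.6, 50.4]
tcp_rot: [0.001, 1.0, 0.005, -0.004]
ft_force: [-8.0, 0.0, 12.6]
finger_gap: 0.505
gripper_force: 54.5
```

Request:
jog_arm(
  series=[
    [[0.2,0,0,0,0,0,3.8],[0,0,0,0,0,0,3.8]],
  ],
)

```text
time: 45.35
tcp_pos: [525.3, -14.6, 50.4]
tcp_rot: [0.001, 1.0, 0.005, -0.004]
ft_force: [-8.2, -0.1, 13.6]
finger_gap: 0.505
gripper_force: 54.5
```

Request:
jog_arm(
  series=[
    [[0.2,0,0,0,0,0,3.8],[0,0,0,0,0,0,3.8]],
  ],
)

```text
time: 45.6
tcp_pos: [527.3, -14.6, 50.4]
tcp_rot: [0.001, 1.0, 0.005, -0.004]
ft_force: [-8.7, -1.3, 13.1]
finger_gap: 0.505
gripper_force: 54.5
```

Request:
jog_arm(
  series=[
    [[0.2,0,0,0,0,0,3.8],[0,0,0,0,0,0,3.8]],
  ],
)

```text
time: 45.85
tcp_pos: [529.3, -14.6, 50.4]
tcp_rot: [0.001, 1.0, 0.005, -0.004]
ft_force: [-8.5, -0.4, 14.0]
finger_gap: 0.509
gripper_force: 54.5
```

Request:
jog_arm(
  series=[
    [[0.2,-0.03,0,0,0,0,3.8],[0.2,-0.03,0,0,0,0,3.8],[0,0,0,0,0,0,3.8]],
  ],
)

```text
time: 46.22
tcp_pos: [533.2, -14.0, 50.4]
tcp_rot: [0.001, 1.0, 0.005, -0.004]
ft_force: [-8.3, -1.4, 13.8]
finger_gap: 0.508
gripper_force: 54.5
```

Request:
jog_arm(
  series=[
    [[0.2,-0.03,0,0,0,0,3.8],[0.2,-0.03,0,0,0,0,3.8],[0,0,0,0,0,0,3.8]],
  ],
)

```text
time: 46.6
tcp_pos: [537.3, -13.4, 50.4]
tcp_rot: [0.001, 1.0, 0.005, -0.004]
ft_force: [-8.3, -1.3, 13.1]
finger_gap: 0.505
gripper_force: 54.4
```

Request:
jog_arm(
  series=[
    [[0.4,-0.03,0,0,0,0,3.8],[0.4,-0.03,0,0,0,0,3.8],[0,0,0,0,0,0,3.8]],
  ],
)

```text
time: 46.98
tcp_pos: [546.0, -12.6, 50.4]
tcp_rot: [0.001, 1.0, 0.005, -0.004]
ft_force: [-8.1, -1.1, 10.6]
finger_gap: 0.505
gripper_force: 54.3
```

Request:
jog_arm(
  series=[
    [[0.5,0,0,0,0,0,3.8],[0.5,0,0,0,0,0,3.8],[0.5,0,0,0,0,0,3.8],[0.5,0,0,0,0,0,3.8],[0.5,0,0,0,0,0,3.8],[0.4,0,0,0,0,0,3.8],[0,0,0,0,0,0,3.8]],
  ],
)

```text
time: 47.85
tcp_pos: [575.4, -12.1, 50.4]
tcp_rot: [0.001, 1.0, 0.005, -0.003]
ft_force: [-6.2, -1.8, 9.3]
finger_gap: 0.503
gripper_force: 54.1
```

```bash
python3 -c "
from st import *
st((575,-12.7,50,0.7))
a=read_camera('scene')[230:310,330:430]; cv2.imwrite('pics/i.png',cv2.resize(a,None,fx=7,fy=7,interpolation=cv2.INTER_CUBIC))"
```

```text
t 47.85 tcp [575.4 -12.1  50.4] psi 0.6 tilt(tool z) [-0.006 -0.002 -1.   ] F [-6.2 -1.8  9.3] gap 43.0 gf 54
 move cm (tool): [-0.04  0.06  0.04] rz -0.1
```

View pics/i.png

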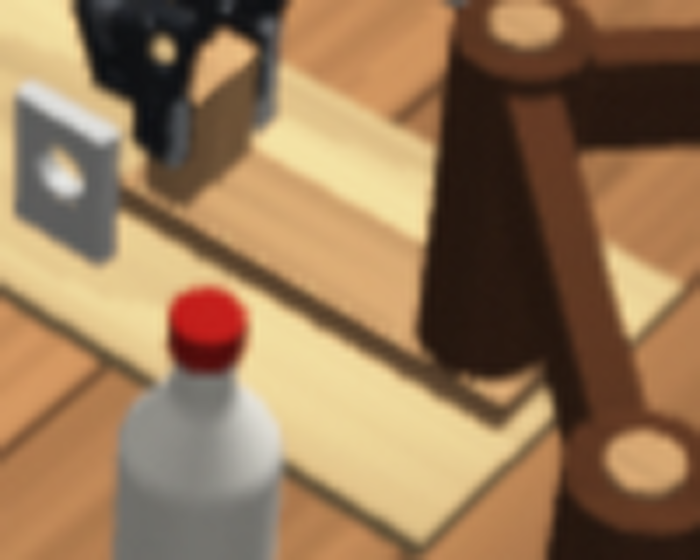

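Request:
jog_arm(
  series=[
    [[-1,0,-0.05,0,0,0,3.8],[-3,0,0,0,0,0,3.8],[-4,0,0,0,0,0,3.8],[-4,0,0,0,0,0,3.8],[-1.7,0,0,0,0,0,3.8],[0,0,-3,0,0,0,3.8],[0,0,-4,0,0,0,3.8],[0,0,-3,0,0,0,3.8]],
  ],
)

```text
time: 48.9
tcp_pos: [440.5, -12.2, 151.2]
tcp_rot: [-0.0, 1.0, 0.005, 0.0]
ft_force: [0.5, 0.4, -1.8]
finger_gap: 0.507
gripper_force: 52.6
```

Request:
jog_arm(
  series=[
    [[0,-5.7,0,0,0,0,3.8],[0,-5.7,0,0,0,0,3.8],[0,-5.7,0,0,0,0,3.8],[0,-5.7,0,0,0,0,3.8],[0,-5.7,0,0,0,0,3.8],[0,-5.7,0,0,0,0,3.8],[0,0,3,0,0,0,3.8],[0,0,0,0,0,0,3.8]],
  ],
)

```text
time: 49.9
tcp_pos: [435.1, 328.3, 117.1]
tcp_rot: [0.003, 1.0, 0.005, -0.003]
ft_force: [0.1, -1.0, -1.7]
finger_gap: 0.505
gripper_force: 52.6
```

Request:
jog_arm(
  series=[
    [[0,0,0,0,0,0,3.8]],
  ],
)

```text
time: 50.02
tcp_pos: [437.4, 329.3, 120.4]
tcp_rot: [0.0, 1.0, 0.005, 0.0]
ft_force: [0.6, -1.3, -1.0]
finger_gap: 0.506
gripper_force: 52.6
```

```bash
python3 -c "
from st import *
st((439.2,330,46.6,0.6))
print(p2w('scene',401.7,288.6,26)[:2],p2w('scene',390,308.3,10)[:2],'board corner by top', (745.8,-96))"
```

```text
t 50.02 tcp [437.4 329.3 120.4] psi 0.6 tilt(tool z) [ 0. -0. -1.] F [ 0.6 -1.3 -1. ] gap 43.2 gf 53
 move cm (tool): [ 0.18 -0.07  7.38] rz -0.0
[742.25959809 -37.99777117] [751.85192763 -98.21858405] board corner by top (745.8, -96)
```

Request:
jog_arm(
  series=[
    [[0.15,-0.05,3,0,0,0,3.8],[0,0,3,0,0,0,3.8],[0,0,1.2,0,0,0,3.8],[0,0,0,0,0,0,3.8],[0,0,0,0,0,0,3.8]],
  ],
)

```text
time: 50.65
tcp_pos: [439.3, 330.7, 49.2]
tcp_rot: [-0.001, 1.0, 0.005, 0.001]
ft_force: [0.0, -0.5, -0.6]
finger_gap: 0.502
gripper_force: 52.7
```

Request:
jog_arm(
  series=[
    [[0,0,0.1,0,0,0,3.8],[0,0,0,0,0,0,3.8]],
  ],
)

```text
time: 50.9
tcp_pos: [438.9, 330.6, 47.5]
tcp_rot: [-0.001, 1.0, 0.005, 0.0]
ft_force: [-1.3, 0.2, -1.8]
finger_gap: 0.505
gripper_force: 52.7
```

Request:
jog_arm(
  series=[
    [[0,0,0.1,0,0,0,3.8],[0,0,0,0,0,0,3.8]],
  ],
)

```text
time: 51.15
tcp_pos: [439.0, 330.6, 46.6]
tcp_rot: [-0.0, 1.0, 0.006, 0.0]
ft_force: [-1.1, -0.1, 3.8]
finger_gap: 0.507
gripper_force: 53.3
```

Request:
jog_arm(
  series=[
    [[0,0,0,0,0,0,5.3],[0,0,0,0,0,0,5.3],[0,0,0,0,0,0,5.3],[0,0,-4,0,0,0,5.3],[0,0,-4,0,0,0,5.3],[-0.15,4.85,0,0,0,0,5.3],[-0.15,4.85,0,0,0,0,5.3],[0,4.85,0,0,0,0,5.3]],
  ],
)

```text
time: 52.15
tcp_pos: [436.9, 183.4, 126.0]
tcp_rot: [-0.0, 1.0, 0.006, 0.0]
ft_force: [-0.4, -0.1, 0.9]
finger_gap: 0.615
gripper_force: 0.0
```

Request:
jog_arm(
  series=[
    [[0,0,0,0,0,0,5.3],[0,0,0,0,0,0,5.3]],
  ],
)

```text
time: 52.4
tcp_pos: [437.6, 184.9, 126.2]
tcp_rot: [-0.0, 1.0, 0.005, 0.0]
ft_force: [0.1, 0.1, 1.0]
finger_gap: 0.622
gripper_force: 0.0
```

```bash
python3 -c "
from st import *
st((434.7,184.5,46,0.6))"
```

```text
t 52.40 tcp [437.6 184.9 126.2] psi 0.6 tilt(tool z) [ 0.001  0.001 -1.   ] F [0.1 0.1 1. ] gap 53.1 gf 0
 move cm (tool): [-0.3   0.04  8.02] rz -0.0
```

Request:
jog_arm(
  series=[
    [[-0.3,0,3,0,0,0,5.3],[0,0,3,0,0,0,5.3],[0,0,2,0,0,0,5.3],[0,0,0,0,0,0,5.3],[0,0,0,0,0,0,3.8],[0,0,0,0,0,0,3.8],[0,0,0,0,0,0,3.8],[0,0,0,0,0,0,3.8]],
  ],
  force=50,
)

```text
time: 53.4
tcp_pos: [434.3, 184.7, 46.2]
tcp_rot: [-0.0, 1.0, 0.005, 0.0]
ft_force: [-0.1, 0.5, -0.4]
finger_gap: 0.509
gripper_force: 51.1
```

Request:
jog_arm(
  series=[
    [[0,0,-2,0,0,0,3.8],[0,0,-4,0,0,0,3.8],[0,0,-4,0,0,0,3.8],[-1.5,5,0,0,0,0,3.8],[-1.5,5,0,0,0,0,3.8],[-1.5,5,0,0,0,0,3.8],[-1.5,5,0,0,0,0,3.8],[0,0,2,0,0,0,3.8]],
  ],
)

```text
time: 54.4
tcp_pos: [375.5, -18.3, 126.7]
tcp_rot: [-0.001, 1.0, 0.003, 0.001]
ft_force: [1.0, 0.4, -1.4]
finger_gap: 0.506
gripper_force: 51.7
```

Request:
jog_arm(
  series=[
    [[0,0,4,0,0,0,3.8],[0,0,0,0,0,0,3.8],[0,0,0,0,0,0,3.8]],
  ],
)

```text
time: 54.78
tcp_pos: [377.2, -15.7, 86.9]
tcp_rot: [-0.0, 1.0, 0.006, 0.001]
ft_force: [0.6, 0.2, -1.5]
finger_gap: 0.505
gripper_force: 51.8
```

```bash
python3 -c "
from st import *
st((377,-14.5,51.5,0.7))"
```

```text
t 54.77 tcp [377.2 -15.7  86.9] psi 0.7 tilt(tool z) [ 0.001  0.    -1.   ] F [ 0.6  0.2 -1.5] gap 43.2 gf 52
 move cm (tool): [-0.02 -0.12  3.54] rz -0.0
```

Request:
jog_arm(
  series=[
    [[0,-0.1,2,0,0,0,3.8],[0,0,1.4,0,0,0,3.8],[0,0,0,0,0,0,3.8]],
  ],
)

```text
time: 55.15
tcp_pos: [376.9, -14.6, 52.5]
tcp_rot: [-0.0, 1.0, 0.006, 0.0]
ft_force: [-0.1, -0.2, -0.6]
finger_gap: 0.503
gripper_force: 51.8
```

Request:
jog_arm(
  series=[
    [[0,0,0.2,0,0,0,3.8],[0,0,0,0,0,0,3.8]],
  ],
)

```text
time: 55.4
tcp_pos: [376.9, -14.7, 50.6]
tcp_rot: [-0.0, 1.0, 0.005, 0.001]
ft_force: [-0.2, -0.2, -1.1]
finger_gap: 0.51
gripper_force: 51.8
```

Request:
jog_arm(
  series=[
    [[0,0,0.1,0,0,0,3.8],[0,0,0,0,0,0,3.8]],
  ],
)

```text
time: 55.65
tcp_pos: [376.6, -14.7, 49.8]
tcp_rot: [-0.0, 1.0, 0.006, 0.0]
ft_force: [-4.4, 1.7, 7.5]
finger_gap: 0.509
gripper_force: 53.1
```

Request:
jog_arm(
  series=[
    [[1.5,0,0,0,0,0,3.8],[2.5,0,0,0,0,0,3.8],[2.5,0,0,0,0,0,3.8],[2.5,0,0,0,0,0,3.8],[2.5,0,0,0,0,0,3.8],[1.5,0,0,0,0,0,3.8],[0,0,0,0,0,0,3.8]],
  ],
)

```text
time: 56.52
tcp_pos: [506.8, -14.1, 50.0]
tcp_rot: [0.001, 1.0, 0.005, -0.0]
ft_force: [-1.4, -1.7, 6.4]
finger_gap: 0.508
gripper_force: 51.8
```

Request:
jog_arm(
  series=[
    [[0.3,-0.03,0,0,0,0,3.8],[0.3,-0.03,0,0,0,0,3.8],[0,0,0,0,0,0,3.8]],
  ],
)

```text
time: 56.9
tcp_pos: [510.2, -13.7, 50.0]
tcp_rot: [0.001, 1.0, 0.005, -0.002]
ft_force: [-6.9, -0.4, 10.5]
finger_gap: 0.502
gripper_force: 52.1
```

Request:
jog_arm(
  series=[
    [[0.3,-0.03,0,0,0,0,3.8],[0.2,0,0,0,0,0,3.8],[0,0,0,0,0,0,3.8]],
  ],
)

```text
time: 57.28
tcp_pos: [514.8, -13.4, 50.0]
tcp_rot: [0.001, 1.0, 0.005, -0.003]
ft_force: [-6.8, -1.2, 10.6]
finger_gap: 0.505
gripper_force: 52.2
```

Request:
jog_arm(
  series=[
    [[0.2,0,0,0,0,0,3.8],[0,0,0,0,0,0,3.8]],
  ],
)

```text
time: 57.52
tcp_pos: [516.9, -13.4, 49.9]
tcp_rot: [0.001, 1.0, 0.005, -0.003]
ft_force: [-6.5, -0.2, 9.3]
finger_gap: 0.505
gripper_force: 52.2
```

Request:
jog_arm(
  series=[
    [[0.2,0,0,0,0,0,3.8],[0,0,0,0,0,0,3.8]],
  ],
)

```text
time: 57.78
tcp_pos: [518.9, -13.3, 49.9]
tcp_rot: [0.001, 1.0, 0.005, -0.003]
ft_force: [-6.6, 0.4, 11.5]
finger_gap: 0.506
gripper_force: 52.2
```

Request:
jog_arm(
  series=[
    [[0.2,0,0,0,0,0,3.8],[0.1,0,0,0,0,0,3.8],[0,0,0,0,0,0,3.8]],
  ],
)

```text
time: 58.15
tcp_pos: [521.7, -13.3, 50.0]
tcp_rot: [0.001, 1.0, 0.005, -0.003]
ft_force: [-7.9, 0.5, 11.3]
finger_gap: 0.51
gripper_force: 52.3
```

Request:
jog_arm(
  series=[
    [[0.2,0,0,0,0,0,3.8],[0,0,0,0,0,0,3.8]],
  ],
)

```text
time: 58.4
tcp_pos: [524.0, -13.3, 49.9]
tcp_rot: [0.001, 1.0, 0.005, -0.002]
ft_force: [-6.2, -0.0, 10.2]
finger_gap: 0.509
gripper_force: 52.1
```

Request:
jog_arm(
  series=[
    [[0.2,0,0,0,0,0,3.8],[0,0,0,0,0,0,3.8]],
  ],
)

```text
time: 58.65
tcp_pos: [525.2, -13.3, 50.0]
tcp_rot: [0.001, 1.0, 0.005, -0.003]
ft_force: [-8.3, 0.3, 12.1]
finger_gap: 0.509
gripper_force: 52.4
```

Request:
jog_arm(
  series=[
    [[0.2,0,0,0,0,0,3.8],[0,0,0,0,0,0,3.8]],
  ],
)

```text
time: 58.9
tcp_pos: [525.2, -13.3, 49.9]
tcp_rot: [0.001, 1.0, 0.005, -0.005]
ft_force: [-14.7, 2.3, 17.1]
finger_gap: 0.506
gripper_force: 53.0
```

Request:
jog_arm(
  series=[
    [[0.2,0,0,0,0,0,3.8],[0,0,0,0,0,0,3.8]],
  ],
)

```text
time: 59.15
tcp_pos: [525.3, -13.4, 49.9]
tcp_rot: [0.001, 1.0, 0.005, -0.007]
ft_force: [-18.1, 3.9, 21.0]
finger_gap: 0.504
gripper_force: 53.6
```

Request:
jog_arm(
  series=[
    [[0.2,0,0,0,0,0,3.8],[0,0,0,0,0,0,3.8]],
  ],
)

```text
time: 59.4
tcp_pos: [525.3, -13.5, 49.9]
tcp_rot: [0.001, 1.0, 0.005, -0.009]
ft_force: [-22.7, 4.6, 24.9]
finger_gap: 0.509
gripper_force: 54.2
```

Request:
jog_arm(
  series=[
    [[-0.6,0,-0.05,0,0,0,3.8],[-0.8,0,0,0,0,0,3.8],[0,0,0,0,0,0,5],[0,0,0,0,0,0,5],[0,0,-0.1,0,0,0,5],[0,0,0,0,0,0,3.8],[0,0,0,0,0,0,3.8],[0,0,0,0,0,0,3.8]],
  ],
  force=25,
)

```text
time: 60.4
tcp_pos: [520.8, -12.5, 50.5]
tcp_rot: [-0.0, 1.0, 0.005, 0.0]
ft_force: [1.4, 0.3, -0.4]
finger_gap: 0.509
gripper_force: 25.9
```

Request:
jog_arm(
  series=[
    [[0.2,0,0,0,0,0,3.8],[0.3,0,0,0,0,0,3.8],[0,0,0,0,0,0,3.8]],
  ],
)

```text
time: 60.78
tcp_pos: [524.1, -12.9, 50.5]
tcp_rot: [0.0, 1.0, 0.005, -0.001]
ft_force: [-3.0, 0.1, 4.2]
finger_gap: 0.51
gripper_force: 26.0
```

Request:
jog_arm(
  series=[
    [[0.3,0,0,0,0,0,3.8],[0,0,0,0,0,0,3.8]],
  ],
)

```text
time: 61.02
tcp_pos: [526.0, -13.0, 50.5]
tcp_rot: [0.001, 1.0, 0.005, -0.003]
ft_force: [-5.9, 0.7, 7.7]
finger_gap: 0.513
gripper_force: 26.4
```

Request:
jog_arm(
  series=[
    [[0.2,0,0,0,0,0,3.8],[0,0,0,0,0,0,3.8]],
  ],
)

```text
time: 61.28
tcp_pos: [526.0, -13.1, 50.4]
tcp_rot: [0.001, 1.0, 0.005, -0.005]
ft_force: [-10.8, 1.0, 11.7]
finger_gap: 0.512
gripper_force: 27.1
```

Request:
jog_arm(
  series=[
    [[0.2,0,0,0,0,0,3.8],[0,0,0,0,0,0,3.8]],
  ],
)

```text
time: 61.52
tcp_pos: [526.1, -13.1, 50.4]
tcp_rot: [0.001, 1.0, 0.005, -0.007]
ft_force: [-14.4, 2.9, 15.8]
finger_gap: 0.515
gripper_force: 27.1
```

Request:
jog_arm(
  series=[
    [[-1,0,0,0,0,0,3.8],[-4,0,0,0,0,0,3.8],[-4.3,0,0,0,0,0,3.8],[0,0,-3,0,0,0,3.8],[0,0,-4,0,0,0,3.8],[0,0,-3,0,0,0,3.8],[0,-5,0,0,0,0,3.8],[0,-5,0,0,0,0,3.8]],
  ],
  force=50,
)

```text
time: 62.52
tcp_pos: [437.9, 87.2, 150.5]
tcp_rot: [-0.0, 1.0, 0.004, 0.0]
ft_force: [1.1, 0.9, -1.7]
finger_gap: 0.504
gripper_force: 51.8
```

Request:
jog_arm(
  series=[
    [[0,-5,0,0,0,0,3.8],[0,-4.7,0,0,0,0,3.8],[0,0,3,0,0,0,3.8],[0,0,0,0,0,0,3.8],[0,0,0,0,0,0,3.8]],
  ],
)

```text
time: 63.15
tcp_pos: [437.4, 183.2, 120.7]
tcp_rot: [0.0, 1.0, 0.005, 0.0]
ft_force: [0.3, 0.0, -0.3]
finger_gap: 0.503
gripper_force: 51.8
```

```bash
python3 -c "
from st import *
st((435,184.7,46.6,0.6))"
```

```text
t 63.15 tcp [437.4 183.2 120.7] psi 0.6 tilt(tool z) [ 0. -0. -1.] F [ 0.3  0.  -0.3] gap 42.9 gf 52
 move cm (tool): [-0.24 -0.15  7.41] rz -0.0
```

Request:
jog_arm(
  series=[
    [[-0.2,-0.15,3,0,0,0,3.8],[0,0,3,0,0,0,3.8],[0,0,1.2,0,0,0,3.8],[0,0,0,0,0,0,3.8],[0,0,0,0,0,0,3.8]],
  ],
)

```text
time: 63.78
tcp_pos: [436.2, 185.6, 49.6]
tcp_rot: [-0.001, 1.0, 0.005, 0.001]
ft_force: [-0.3, -0.4, -1.0]
finger_gap: 0.507
gripper_force: 51.8
```

Request:
jog_arm(
  series=[
    [[0,0,0.1,0,0,0,3.8],[0,0,0,0,0,0,3.8]],
  ],
)

```text
time: 64.03
tcp_pos: [435.4, 185.3, 47.9]
tcp_rot: [-0.0, 1.0, 0.005, 0.0]
ft_force: [0.0, -0.4, -1.2]
finger_gap: 0.506
gripper_force: 51.8
```

Request:
jog_arm(
  series=[
    [[0,0,0.1,0,0,0,3.8],[0,0,0,0,0,0,3.8]],
  ],
)

```text
time: 64.28
tcp_pos: [435.4, 185.3, 46.6]
tcp_rot: [-0.0, 1.0, 0.005, 0.0]
ft_force: [0.9, -0.5, 0.4]
finger_gap: 0.506
gripper_force: 52.0
```

Request:
jog_arm(
  series=[
    [[0,0,0.05,0,0,0,3.8],[0,0,0,0,0,0,5.3],[0,0,0,0,0,0,5.3],[0,0,0,0,0,0,5.3],[0,0,-4,0,0,0,5.3],[0,0,-4,0,0,0,5.3],[0,-4.9,0,0,0,0,5.3],[0,-4.9,0,0,0,0,5.3]],
  ],
)

```text
time: 65.28
tcp_pos: [434.4, 284.1, 126.9]
tcp_rot: [-0.001, 1.0, 0.005, 0.001]
ft_force: [0.8, 0.8, 0.2]
finger_gap: 0.625
gripper_force: 0.0
```

Request:
jog_arm(
  series=[
    [[0.2,-4.8,0,0,0,0,5.3],[0,0,0,0,0,0,5.3],[0,0,0,0,0,0,5.3]],
  ],
)

```text
time: 65.65
tcp_pos: [435.1, 330.5, 125.3]
tcp_rot: [0.001, 1.0, 0.005, -0.001]
ft_force: [0.4, -0.7, -0.1]
finger_gap: 0.615
gripper_force: 0.0
```

```bash
python3 -c "
from st import *
st((439.0,330.6,46.5,0.6))"
```

```text
t 65.65 tcp [435.1 330.5 125.3] psi 0.6 tilt(tool z) [-0.001 -0.001 -1.   ] F [ 0.4 -0.7 -0.1] gap 52.5 gf 0
 move cm (tool): [ 0.4  -0.01  7.88] rz 0.0
```

Request:
jog_arm(
  series=[
    [[0.4,0,3,0,0,0,5.3],[0,0,3,0,0,0,5.3],[0,0,1.9,0,0,0,5.3],[0,0,0,0,0,0,5.3],[0,0,0,0,0,0,3.8],[0,0,0,0,0,0,3.8],[0,0,0,0,0,0,3.8],[0,0,0,0,0,0,3.8]],
  ],
  force=50,
)

```text
time: 66.65
tcp_pos: [439.7, 331.2, 47.4]
tcp_rot: [-0.0, 1.0, 0.005, 0.0]
ft_force: [-0.7, -0.6, 2.3]
finger_gap: 0.505
gripper_force: 51.3
```

Request:
jog_arm(
  series=[
    [[0,0,-2,0,0,0,3.8],[0,0,-4,0,0,0,3.8],[0,0,-4,0,0,0,3.8],[-0.9,4.9,0,0,0,0,3.8],[-0.9,4.9,0,0,0,0,3.8],[-0.9,4.9,0,0,0,0,3.8],[-0.9,4.9,0,0,0,0,3.8],[-0.9,4.9,0,0,0,0,3.8]],
  ],
)

```text
time: 67.65
tcp_pos: [396.8, 84.3, 147.1]
tcp_rot: [-0.0, 1.0, 0.006, 0.0]
ft_force: [0.5, 0.3, -1.0]
finger_gap: 0.506
gripper_force: 51.4
```

Request:
jog_arm(
  series=[
    [[-0.9,4.9,0,0,0,0,3.8],[-0.9,4.9,0,0,0,0,3.8],[0,0,2,0,0,0,3.8],[0,0,4,0,0,0,3.8],[0,0,0,0,0,0,3.8],[0,0,0,0,0,0,3.8]],
  ],
)

```text
time: 68.4
tcp_pos: [381.2, -12.1, 87.9]
tcp_rot: [-0.0, 1.0, 0.006, 0.001]
ft_force: [0.5, 0.1, -0.6]
finger_gap: 0.506
gripper_force: 51.8
```

```bash
python3 -c "
from st import *
st((377,-14.5,51.5,0.7))"
```

```text
t 68.40 tcp [381.2 -12.1  87.9] psi 0.7 tilt(tool z) [ 0.002  0.    -1.   ] F [ 0.5  0.1 -0.6] gap 43.2 gf 52
 move cm (tool): [-0.43  0.23  3.64] rz -0.0
```

Request:
jog_arm(
  series=[
    [[-0.4,0.2,2,0,0,0,3.8],[0,0,1.4,0,0,0,3.8],[0,0,0,0,0,0,3.8]],
  ],
)

```text
time: 68.78
tcp_pos: [376.9, -14.2, 53.6]
tcp_rot: [-0.0, 1.0, 0.006, 0.0]
ft_force: [0.0, 0.0, -0.8]
finger_gap: 0.505
gripper_force: 51.8
```

Request:
jog_arm(
  series=[
    [[0,0,0.2,0,0,0,3.8],[0,0,0,0,0,0,3.8]],
  ],
)

```text
time: 69.03
tcp_pos: [377.0, -14.2, 51.6]
tcp_rot: [-0.0, 1.0, 0.005, 0.001]
ft_force: [0.2, -0.6, -1.8]
finger_gap: 0.502
gripper_force: 51.8
```

Request:
jog_arm(
  series=[
    [[0,0,0.1,0,0,0,3.8],[0,0,0,0,0,0,3.8]],
  ],
)

```text
time: 69.28
tcp_pos: [376.7, -14.3, 51.0]
tcp_rot: [-0.0, 1.0, 0.006, 0.001]
ft_force: [-3.4, 2.0, 10.7]
finger_gap: 0.505
gripper_force: 53.3
```

Request:
jog_arm(
  series=[
    [[0,0,-0.03,0,0,0,3.8],[1.5,0,0,0,0,0,3.8],[2.5,0,0,0,0,0,3.8],[2.5,0,0,0,0,0,3.8],[2.5,0,0,0,0,0,3.8],[2.5,0,0,0,0,0,3.8],[1.5,0,0,0,0,0,3.8],[0,0,0,0,0,0,3.8]],
  ],
)

```text
time: 70.28
tcp_pos: [506.9, -13.7, 51.2]
tcp_rot: [0.001, 1.0, 0.006, -0.0]
ft_force: [-1.4, -2.6, 6.1]
finger_gap: 0.509
gripper_force: 53.1
```

Request:
jog_arm(
  series=[
    [[0.5,0,0,0,0,0,3.8],[0.5,-0.03,0,0,0,0,3.8],[0.5,-0.03,0,0,0,0,3.8],[0.5,0,0,0,0,0,3.8],[0.5,0,0,0,0,0,3.8],[0,0,0,0,0,0,3.8]],
  ],
)

```text
time: 71.03
tcp_pos: [529.9, -13.1, 51.2]
tcp_rot: [0.001, 1.0, 0.005, -0.002]
ft_force: [-4.3, -0.9, 7.6]
finger_gap: 0.502
gripper_force: 53.3
```

```bash
python3 -c "
from st import *
st((575.8,-12.7,51,0.7))"
```

```text
t 71.03 tcp [529.9 -13.1  51.2] psi 0.6 tilt(tool z) [-0.004 -0.002 -1.   ] F [-4.3 -0.9  7.6] gap 42.9 gf 53
 move cm (tool): [4.59 0.   0.  ] rz -0.1
```

Request:
jog_arm(
  series=[
    [[0.6,0,0,0,0,0,3.8],[0.8,0,0,0,0,0,3.8],[0.8,0,0,0,0,0,3.8],[0.8,0,0,0,0,0,3.8],[0.8,0,0,0,0,0,3.8],[0.6,0,0,0,0,0,3.8],[0.2,0,0,0,0,0,3.8],[0,0,0,0,0,0,3.8]],
  ],
)

```text
time: 72.03
tcp_pos: [575.6, -12.6, 51.2]
tcp_rot: [0.001, 1.0, 0.005, -0.002]
ft_force: [-4.7, -0.7, 7.7]
finger_gap: 0.509
gripper_force: 53.3
```

```bash
python3 -c "
from st import *
st((575.8,-12.7,51,0.7))"
```

```text
t 72.03 tcp [575.6 -12.6  51.2] psi 0.6 tilt(tool z) [-0.004 -0.001 -1.   ] F [-4.7 -0.7  7.7] gap 43.5 gf 53
 move cm (tool): [0.02 0.01 0.02] rz -0.1
```

Request:
jog_arm(
  series=[
    [[0,0,-0.1,0,0,0,4.9],[0,0,0,0,0,0,4.9],[0,0,0,0,0,0,4.9],[0,0,-3,0,0,0,4.9],[0,0,-5,0,0,0,4.9],[0,0,-5,0,0,0,4.9],[-5,2,0,0,0,0,4.9],[-5,2,0,0,0,0,4.9]],
  ],
)

```text
time: 73.03
tcp_pos: [477.0, -53.0, 181.6]
tcp_rot: [-0.0, 1.0, 0.005, 0.001]
ft_force: [0.1, -0.6, -0.3]
finger_gap: 0.575
gripper_force: 0.0
```

Request:
jog_arm(
  series=[
    [[0,0,0,0,0,10.7,4.9],[0,0,0,0,0,10.7,4.9],[0,0,0,0,0,10.7,4.9],[0,0,0,0,0,10.7,4.9],[0,0,0,0,0,10.7,4.9],[0,0,0,0,0,10.7,4.9],[0,0,0,0,0,10.7,4.9],[0,0,0,0,0,10.7,4.9]],
  ],
)

```text
time: 74.03
tcp_pos: [477.8, -52.8, 181.2]
tcp_rot: [-0.0, 0.735, -0.678, 0.0]
ft_force: [-0.0, -0.6, -0.3]
finger_gap: 0.573
gripper_force: 0.0
```

Request:
jog_arm(
  series=[
    [[0,0,0,0,0,1.7,4.9],[0,0,0,0,0,0,4.9]],
  ],
)

```text
time: 74.28
tcp_pos: [477.8, -52.8, 181.2]
tcp_rot: [-0.0, 0.728, -0.686, 0.0]
ft_force: [-0.6, 0.1, 0.1]
finger_gap: 0.572
gripper_force: 0.0
```

```bash
python3 -c "
from st import *
st((556.4,-329.3,150,-86.7))
b=read_camera('top')[215:285,330:450]; cv2.imwrite('pics/rodb.png',b)
b=cv2.resize(b,None,fx=6,fy=6,interpolation=cv2.INTER_CUBIC); cv2.imwrite('pics/j.png',b)"
```

```text
t 74.28 tcp [477.8 -52.8 181.2] psi -86.6 tilt(tool z) [ 0.  0. -1.] F [-0.6  0.1  0.1] gap 48.9 gf 0
 move cm (tool): [28.07 -6.19  3.12] rz 0.1
```

View pics/j.png

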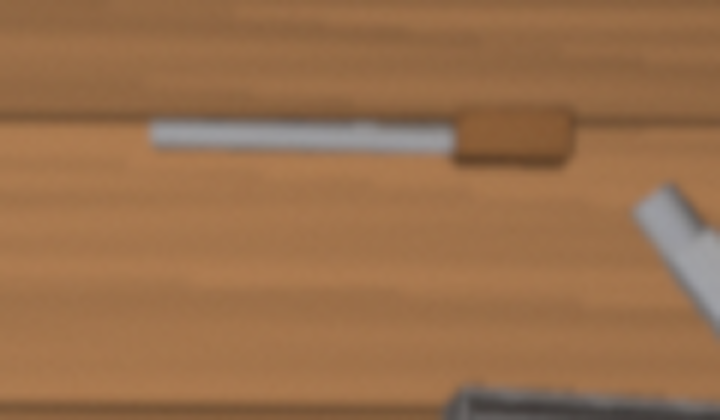

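```bash
python3 -c "
from st import *
f=lambda x,y,z:p2w('top',330+(x+.5)/6-.5,215+(y+.5)/6-.5,z)[:2].round(1)
print('tip',f(151,134,7),'junc',f(456,140,7))
q=np.array([f(*p,32) for p in((461,108),(575,109),(572,156),(456,157))]);print(q,q.mean(0))
st((555,-320,150,-90))"
```

```text
tip [ 592.6 -180.6] junc [ 590.9 -327.4]
[[ 601.8 -327.1]
 [ 601.7 -381.2]
 [ 579.  -379.5]
 [ 578.1 -324.5]] [ 590.15  -353.075]
t 74.33 tcp [477.8 -52.8 181.2] psi -86.6 tilt(tool z) [ 0.  0. -1.] F [ 0.5 -0.9  0.4] gap 48.9 gf 0
 move cm (tool): [27.13 -6.11  3.12] rz 3.4
```

Request:
jog_arm(
  series=[
    [[0,0,0,0,0,4.1,4.4],[5,-1.93,1,0,0,0,4.4],[5,-1.93,1,0,0,0,4.4],[5,-1.93,1,0,0,0,4.4],[5,-1.93,1,0,0,0,4.4],[5,-1.93,1,0,0,0,4.4],[5,-1.93,1,0,0,0,4.4],[0,0,2,0,0,0,4.4]],
  ],
)

```text
time: 75.32
tcp_pos: [590.4, -358.3, 100.3]
tcp_rot: [0.0, -0.701, 0.713, -0.001]
ft_force: [-0.6, 1.2, -1.2]
finger_gap: 0.517
gripper_force: 0.0
```

Request:
jog_arm(
  series=[
    [[0,0,0,0,0,0,4.4],[0,0,0,0,0,0,4.4]],
  ],
)

```text
time: 75.58
tcp_pos: [589.7, -354.2, 102.0]
tcp_rot: [-0.0, -0.703, 0.711, -0.0]
ft_force: [0.1, -0.3, 1.5]
finger_gap: 0.515
gripper_force: 0.0
```

```bash
python3 -c "
from st import *
st((590.2,-353,8,-90.7))"
```

```text
t 75.58 tcp [ 589.7 -354.2  102. ] psi -90.7 tilt(tool z) [ 0.001 -0.001 -1.   ] F [ 0.1 -0.3  1.5] gap 44.0 gf 0
 move cm (tool): [-0.13 -0.04  9.4 ] rz -0.0
```

Request:
jog_arm(
  series=[
    [[-0.1,0,4,0,0,0,4.4],[0,0,4,0,0,0,4.4],[0,0,1.4,0,0,0,4.4],[0,0,0,0,0,0,4.4],[0,0,0,0,0,0,4.4],[0,0,0,0,0,0,1.6],[0,0,0,0,0,0,1.6],[0,0,0,0,0,0,1.6]],
  ],
  force=60,
)

```text
time: 76.58
tcp_pos: [590.6, -353.9, 9.3]
tcp_rot: [0.001, -0.702, 0.712, -0.002]
ft_force: [-0.9, 0.3, 5.8]
finger_gap: 0.269
gripper_force: 60.8
```

Request:
jog_arm(
  series=[
    [[0,0,0,0,0,0,1.6],[0,0,0,0,0,0,1.6]],
  ],
)

```text
time: 76.82
tcp_pos: [590.6, -353.9, 9.3]
tcp_rot: [0.001, -0.702, 0.712, -0.002]
ft_force: [-0.1, 1.7, 7.0]
finger_gap: 0.268
gripper_force: 60.8
```

```bash
python3 -c "
from st import *
st((552.9,-257,50,-89.3))"
```

```text
t 76.83 tcp [ 590.6 -353.9    9.3] psi -90.8 tilt(tool z) [ 0.003 -0.002 -1.   ] F [-0.1  1.7  7. ] gap 22.9 gf 61
 move cm (tool): [-9.64  3.89 -4.1 ] rz -1.5
```

Request:
jog_arm(
  series=[
    [[0,0,-2,0,0,0,1.6],[0,0,-2.1,0,0,-1.4,1.6],[-2.4,0.97,0,0,0,0,1.6],[-2.4,0.97,0,0,0,0,1.6],[-2.4,0.97,0,0,0,0,1.6],[-2.4,0.97,0,0,0,0,1.6],[0,0,0,0,0,0,1.6],[0,0,0,0,0,0,1.6]],
  ],
)

```text
time: 77.82
tcp_pos: [550.2, -258.3, 48.9]
tcp_rot: [-0.0, 0.711, -0.703, 0.001]
ft_force: [0.2, -0.5, -1.9]
finger_gap: 0.267
gripper_force: 59.8
```

```bash
python3 -c "
from st import *
st((552.9,-257,50.3,-89.3))
a=read_camera('scene')[190:310,270:420]; b=read_camera('top')[180:290,250:410]
a=cv2.resize(a,None,fx=2.9,fy=2.9,interpolation=cv2.INTER_CUBIC); b=cv2.resize(b,(int(160*348/110*.7),int(348*.7)),interpolation=cv2.INTER_CUBIC)
c=np.zeros((348,b.shape[1],3),np.uint8); c[:b.shape[0]]=b
cv2.imwrite('pics/k.png',np.hstack([a,c])); print(a.shape,b.shape)"
```

```text
t 77.83 tcp [ 550.2 -258.3   48.9] psi -89.4 tilt(tool z) [ 0.001 -0.    -1.   ] F [ 0.2 -0.5 -1.9] gap 22.8 gf 60
 move cm (tool): [-0.12 -0.28 -0.14] rz -0.1
(348, 435, 3) (243, 354, 3)
```

View pics/k.png

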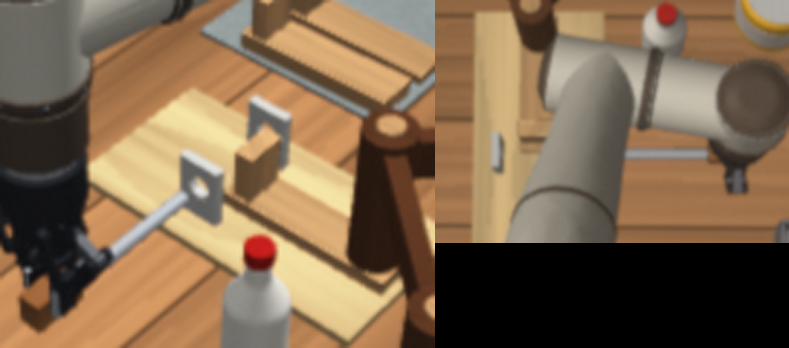

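```bash
python3 -c "
from st import *
print('hole pred',w2p('scene',(550.8,-68,48)),'seen',(270+200/2.9,190+187/2.9))
print('tip pred',w2p('scene',(548.1,-85,46.6)),'seen',(270+185/2.9,190+198/2.9))
print('d/dx,dz',w2p('scene',(558.1,-85,46.6))-w2p('scene',(548.1,-85,46.6)),w2p('scene',(548.1,-85,56.6))-w2p('scene',(548.1,-85,46.6)))
# subpixel hole centroid: bright region inside the plate
im=cv2.cvtColor(read_camera('scene'),cv2.COLOR_BGR2GRAY)
np.set_printoptions(linewidth=200); print(im[246:264,328:350])
st((552.9,-257,50.3,-89.3))"
```

```text
hole pred [336.93219965 253.52433243] seen (338.9655172413793, 254.48275862068965)
tip pred [331.94885506 256.75276886] seen (333.7931034482759, 258.2758620689655)
d/dx,dz [2.84991436 1.76551607] [ 0.03159061 -2.720055  ]
[[200 197 194 178 122  96  96 104 130 175 199 215 223 222 218 211 204 199 197 198 198 198]
 [205 201 198 180 122  96  93  94  98 112 140 175 203 221 224 223 218 210 201 196 197 196]
 [210 206 203 185 124  96  93  94  95  95  99 113 148 191 209 222 223 220 208 194 196 195]
 [212 211 208 191 127  97  94  94  94  97  95  96 102 123 162 198 210 202 189 185 197 195]
 [213 213 212 195 128  96  93  94  96 108 107  98  95  96 110 139 162 147 137 172 200 197]
 [213 214 212 197 130  97  94  97 111 137 145 119  98  94  96  99 108 111 125 171 202 197]
 [212 213 212 197 131  97  98 113 137 162 182 160 120  98  95  95  99 107 127 175 201 196]
 [209 211 211 196 131  99 101 126 159 178 195 192 160 111  95  95  99 107 131 180 197 186]
 [206 208 208 194 129  98  98 123 170 197 212 214 192 135  99  96  99 107 127 169 188 170]
 [204 205 205 193 138 101  96 112 162 210 227 227 210 167 1
[... 211 characters left out ...]
8]
 [201 198 202 206 202 182 132  98  95 105 125 133 128 106  96  95 101 105  99  80  74  84]
 [199 204 207 201 182 153 120  97  95  95  97 102 107  96  94  95 101 106 103  96  80  74]
 [205 207 197 175 149 121 100  95  95  95  93  94  95  94  94  95 100 107 124 151 126  94]
 [204 193 168 148 142 133 108  99  95  94  93  93  93  94  94  96 101 109 146 198 185 153]
 [186 162 141 149 178 183 161 133 105  95  94  93  94  93  94  96 100 109 148 206 209 200]
 [154 137 144 180 203 206 201 183 149 114  98  94  93  92  94  96 100 108 148 206 211 210]]
t 77.97 tcp [ 549.9 -258.6   48.3] psi -89.4 tilt(tool z) [ 0. -0. -1.] F [-1.3 -0.3 -0.7] gap 22.8 gf 60
 move cm (tool): [-0.15 -0.3  -0.2 ] rz -0.1
```

Request:
jog_arm(
  series=[
    [[0,-0.28,-0.17,0,0,0,1.6],[-0.8,0,0,0,0,0,1.6],[-0.8,0,0,0,0,0,1.6],[-0.8,0,0,0,0,0,1.6],[-0.6,0,0,0,0,0,1.6],[0,0,0,0,0,0,1.6]],
  ],
)

```text
time: 78.72
tcp_pos: [552.2, -227.2, 50.0]
tcp_rot: [-0.0, 0.711, -0.703, 0.0]
ft_force: [1.4, 0.4, -1.8]
finger_gap: 0.272
gripper_force: 59.8
```

Request:
jog_arm(
  series=[
    [[-1,0,0,0,0,0,1.6],[-1,0,0,0,0,0,1.6],[0,0,0,0,0,0,1.6]],
  ],
)

```text
time: 79.1
tcp_pos: [551.9, -207.0, 50.0]
tcp_rot: [0.0, 0.711, -0.703, -0.0]
ft_force: [0.3, 0.1, -1.8]
finger_gap: 0.265
gripper_force: 59.8
```

```bash
python3 -c "
from st import *
st((551.1,-100.5,50.3,-89.3))"
```

```text
t 79.10 tcp [ 551.9 -207.    50. ] psi -89.3 tilt(tool z) [-0.  0. -1.] F [ 0.3  0.1 -1.8] gap 22.6 gf 60
 move cm (tool): [-10.65  -0.05  -0.03] rz -0.0
```

Request:
jog_arm(
  series=[
    [[-2,0,0,0,0,0,1.6],[-2,0,0,0,0,0,1.6],[-1.5,0,0,0,0,0,1.6],[0,0,0,0,0,0,1.6],[-0.7,0,0,0,0,0,1.6],[-0.7,0,0,0,0,0,1.6],[0,0,0,0,0,0,1.6]],
  ],
)

```text
time: 79.97
tcp_pos: [551.1, -138.5, 49.9]
tcp_rot: [0.0, 0.711, -0.703, -0.0]
ft_force: [-0.4, -0.7, -1.6]
finger_gap: 0.268
gripper_force: 59.8
```

Request:
jog_arm(
  series=[
    [[-0.7,0,0,0,0,0,1.6],[-0.7,0,0,0,0,0,1.6],[0,0,0,0,0,0,1.6]],
  ],
)

```text
time: 80.35
tcp_pos: [551.0, -124.3, 49.9]
tcp_rot: [0.0, 0.711, -0.703, -0.0]
ft_force: [0.7, 0.1, -1.9]
finger_gap: 0.266
gripper_force: 59.8
```

```bash
python3 -c "
from st import *
st((551.1,-100.5,50.3,-89.3))"
```

```text
t 80.35 tcp [ 551.  -124.3   49.9] psi -89.3 tilt(tool z) [-0. -0. -1.] F [ 0.7  0.1 -1.9] gap 22.8 gf 60
 move cm (tool): [-2.38 -0.04 -0.04] rz -0.0
```

Request:
jog_arm(
  series=[
    [[-0.8,0,0,0,0,0,1.6],[-0.8,0,0,0,0,0,1.6],[-0.6,0,0,0,0,0,1.6],[0,0,0,0,0,0,1.6]],
  ],
)

```text
time: 80.85
tcp_pos: [550.8, -102.3, 49.9]
tcp_rot: [-0.0, 0.711, -0.703, 0.0]
ft_force: [-0.2, -0.2, -1.7]
finger_gap: 0.264
gripper_force: 59.8
```

Request:
jog_arm(
  series=[
    [[0,0,0.2,0,0,0,1.6],[0,0,0,0,0,0,1.6]],
  ],
)

```text
time: 81.1
tcp_pos: [550.5, -103.0, 47.6]
tcp_rot: [0.0, 0.711, -0.703, -0.0]
ft_force: [-0.1, 0.1, -1.9]
finger_gap: 0.268
gripper_force: 59.8
```

Request:
jog_arm(
  series=[
    [[0,0,0.1,0,0,0,1.6],[0,0,0,0,0,0,1.6]],
  ],
)

```text
time: 81.35
tcp_pos: [550.6, -103.0, 46.8]
tcp_rot: [0.0, 0.711, -0.703, -0.0]
ft_force: [-0.5, -0.2, -1.4]
finger_gap: 0.266
gripper_force: 59.8
```

Request:
jog_arm(
  series=[
    [[0,0,0.1,0,0,0,1.6],[0,0,0,0,0,0,1.6]],
  ],
)

```text
time: 81.6
tcp_pos: [550.9, -102.9, 46.2]
tcp_rot: [-0.0, 0.711, -0.703, 0.0]
ft_force: [0.4, -0.4, 0.7]
finger_gap: 0.268
gripper_force: 60.2
```

Contact. Release, lift away and step back clear of the view.

Request:
jog_arm(
  series=[
    [[0,0,0.03,0,0,0,1.6],[0,0,0,0,0,0,3],[0,0,0,0,0,0,4.4],[0,0,0,0,0,0,4.4],[0,0,-2,0,0,0,4.4],[0,0,-5,0,0,0,4.4],[0,0,-5,0,0,0,4.4],[0,0,-2,0,0,0,4.4]],
  ],
)

```text
time: 82.6
tcp_pos: [552.2, -102.8, 189.3]
tcp_rot: [-0.002, 0.711, -0.703, 0.002]
ft_force: [-0.1, 1.0, -0.5]
finger_gap: 0.513
gripper_force: 0.0
```

Request:
jog_arm(
  series=[
    [[6,2,0,0,0,0,4.4],[6,2,0,0,0,0,4.4],[6,2,0,0,0,0,4.4],[6,2,0,0,0,0,4.4],[6,2,0,0,0,0,4.4],[0,0,0,0,0,0,4.4],[0,0,0,0,0,0,4.4]],
  ],
)

```text
time: 83.48
tcp_pos: [454.7, -400.3, 185.2]
tcp_rot: [-0.0, 0.711, -0.704, -0.0]
ft_force: [-0.3, 0.3, 0.1]
finger_gap: 0.513
gripper_force: 0.0
```

```bash
python3 -c "
from st import *
st()
a=read_camera('scene')[140:310,290:450]; b=read_camera('top')[165:335,130:365]
a=cv2.resize(a,None,fx=2,fy=2,interpolation=cv2.INTER_CUBIC); b=cv2.resize(b,None,fx=2,fy=2,interpolation=cv2.INTER_CUBIC)
cv2.imwrite('pics/l.png',np.hstack([a,b]))"
```

```text
t 83.47 tcp [ 454.7 -400.3  185.2] psi -89.4 tilt(tool z) [-0.     0.001 -1.   ] F [-0.3  0.3  0.1] gap 43.8 gf 0
```

View pics/l.png

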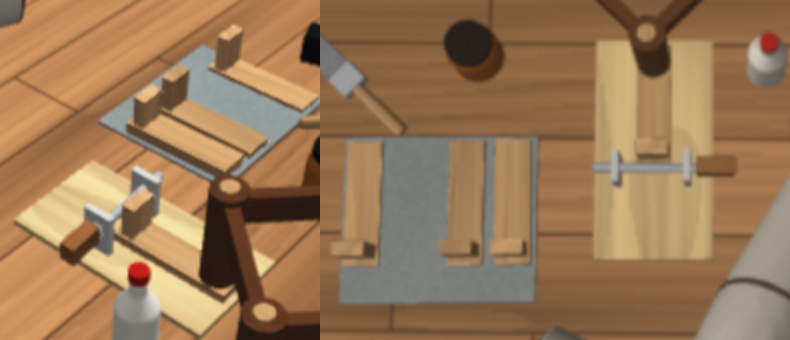

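```bash
python3 -c "
from plant import *
print(hand_in())"
```

```text
the job is handed in; nothing more can be done
None
```

The job is handed in with no verdict returned: both offcuts found are in the tub, the 16 mm spacer 3 (the 20 mm one was blocked twice) stands under the leg, about flush with its far side, the keeper rod shows beyond the far eyelet, and the other three spacers are on the tray.

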